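Unstack the dressing supplies onto their own dishes

ROBOT

A 6-joint arm with a two-finger parallel gripper is mounted at the origin on a cart in front of the work surface, level with it; the furniture and walls round the work are solid. World frame = base frame: x ahead of the robot, y to its left, z up, the work surface at z = 0. Lengths are in m, angles in rad, forces in N, time in s.
With the tool pointing down it reaches from about 0.375 to 0.9 m from the base axis. Payload 3.1 kg.
Tool frame: the origin (TCP) lies at the very end of the fingers, on their centre line; the grasp point (between the pads) lies 19 mm behind it; z points along the fingers, y is the direction in which the jaws open and shut (so a half turn about z gives the same grasp; the last joint's range is limited). The gripper opens to 87 mm and grips with 3 to 60 N. Pads are 19 mm wide; open, the fingers measure 117 mm over their backs; the gripper's body (75 mm by 190 mm) begins 51 mm behind the grasp point.
Start: joints at [-1.403, 0.527, 1.433, -0, 1.181, -0.178], TCP at [0.212, -0.588, 0.223] pointing down, gripper open.
Joint ranges: [-3.08, 3.08], [-0.75, 2.2], [0.22, 2.44], [-1.43, 4.57], [0, 2.65], [-2.85, 2.85]. Speed limits (rad/s): [2.79, 2.79, 3.14, 3.14, 3.14, 3.14].

INTERFACE

Orientations are given as a unit quaternion [x, y, z, w].
In Python, from rig import robot gives the robot as it stands.
- The arm moves only by the tool arm_command, never from a script. Its argument "targets" is a list of rows, each a list of 5 numbers: the shift along the tool's x, y, z in cm, then the turn about the tool's z in rad, then the finger opening in cm, from 0 to 8.7. In form: [[dx, dy, dz, spin, hand], ...]. A call has 1 to 5 rows; each row is the pose to reach, as a shift and turn from the pose commanded when the call began, along the tool's axes at that moment; what a row does not reach only later rows make up. A row lasts 1/8 s, in which the tool goes at most 62.5 mm and 10.7 degrees, less where a joint would pass 70% of its speed; a pose out of reach is approached as far as the arm can. A call with a gripper value outside its range is refused whole. The fingers move at their own pace and stop on an object; "newtons" is the grip in N (left out, the last holds). Time passes only in rows, so rows that repeat a pose let the fingers close. It gives the time, the measured TCP pose, the force and the opening at its end, in the units of the state.
- robot.get_obs(): the state, without advancing time (a new reading comes with each control period).
- robot.camera(name): name is "side" or "top"; returns (picture, depth): 480x640x3 uint8, red, green, blue; 480x640 float32, m along the optical axis (not along the pixel's ray), 0 where there is no reading.
- robot.camera_model(name): a dict with "mtx" (3x3 intrinsics, pixels), "extrinsics" (4x4, takes a point from world to camera coordinates). Camera axes: x right, y up, looking along -z (the intrinsics and any distortion apply to the point x, -y, -z); pixel columns grow to the right and rows downward; lengths in m; the calibration is good to about 2 mm. A picture is of the moment at which its call begins. camera_model takes no time and is no camera call.
- robot.hand_in(): hands the job in, once; it reports no verdict.
The state is a dict: "time": time; "q": joint angles; "joint_velocities": joint speeds; "joint_torque": joint torques, N m; "position": TCP position; "tool_rot": TCP orientation; "ft_force": force on the tool from outside, world axes, zero at the start; "moment": the same for the moment, N m; "grip_width": finger opening in m.
Only numpy, scipy, OpenCV 4.12 (cv2) and the standard library are available. Lean on these libraries where they do the work, as an engineer would, in place of code of your own. Each camera call takes 0.05 s, during which the arm holds its last target.

TASK

Get the trolley ready for the dressing round: take the two little stacks apart and stand each thing upright, flat on the floor of its own dish - the jar in the blue dish, the vial in the black one, each tub in the dish of its lid's colour. Take down what stands on a tub before you move that tub, knock nothing over, and leave the gauze pack and the tape roll where they lie.

Things in the scene. Friction and masses are not known exactly. Their poses are not given: they have to be found in the camera images.
- jar_center (a point): Blue ointment jar with a blue lid, 36 mm across, 53 mm tall, about 0.06 kg; at the start it stands on the lid of one of the two tubs. The point is its centre, 26.5 mm above its underside; z is up its axis.
- vial_center (a point): Slim white and clear vial with a dark grey cap, 29 mm across, 74 mm tall, about 0.05 kg; at the start it stands on the lid of the other tub. The point is its centre, 37 mm above its underside; z is up its axis.
- orange_tub_center (a point): Round lidded tub, white below, with a flat orange screw lid; 60 mm across, 44 mm tall, about 0.12 kg. It stands on the trolley top (z = 0) and at the start carries either the jar or the vial on its lid. The point is its centre, 22 mm above its underside; z is up its axis.
- green_tub_center (a point): Round lidded tub, white below, with a flat green screw lid; 60 mm across, 44 mm tall, about 0.12 kg. It stands on the trolley top (z = 0) and at the start carries either the jar or the vial on its lid. The point is its centre, 22 mm above its underside; z is up its axis.
- blue_dish_floor (a point): Small blue dish with a white disc in the middle, the place for the jar: a shallow round dish, fixed to the trolley top, 64 mm across outside, 56 mm inside its lip; its floor is 3 mm and its lip 7 mm above the trolley top. The point is the centre of the dish's floor (3 mm above the trolley top).
- black_dish_floor (a point): Small black dish with a white disc in the middle, the place for the vial: a shallow round dish, fixed to the trolley top, 64 mm across outside, 56 mm inside its lip; its floor is 3 mm and its lip 7 mm above the trolley top. The point is the centre of the dish's floor (3 mm above the trolley top).
- orange_dish_floor (a point): Large orange dish with a white disc in the middle, the place for the orange-lidded tub: a shallow round dish, fixed to the trolley top, 90 mm across outside, 82 mm inside its lip; its floor is 3 mm and its lip 7 mm above the trolley top. The point is the centre of the dish's floor (3 mm above the trolley top).
- green_dish_floor (a point): Large green dish with a white disc in the middle, the place for the green-lidded tub: a shallow round dish, fixed to the trolley top, 90 mm across outside, 82 mm inside its lip; its floor is 3 mm and its lip 7 mm above the trolley top. The point is the centre of the dish's floor (3 mm above the trolley top).
- gauze_pack_center (a point): Flat white gauze pack, 86 x 59 x 13 mm, loose, not part of the job. The point is its centre. A thin handrail, 62 mm above the trolley top, runs round the trolley's edges, at least 70 mm from the centre of anything listed. On the worktop to the right of the trolley (y below -0.2 m) stand other bottles, up to 0.28 m high.
- tape_roll_center (a point): Roll of white tape lying flat, 69 mm across, 25 mm tall, loose, not part of the job. The point is its centre.

How it is judged:
By the outcome, as a careful person would: the job done as asked, in the order asked, and still so for the second after the job is handed in, with the robot touching nothing.
It also fails if it takes over 112 s, if anything falls off the work surface, if the arm or the gripper's body presses on something with over 40 N, if the wrist force passes 120 N, or if a joint passes its speed limit or range.

## Working session

There is one attempt and no reset: what is moved stays moved. The work goes in short steps, Python scripts to look and compute and a tool call to move; the robot and the scene stay as the last step left them, time stands still between calls to the robot, and variables do not carry over. Pictures are saved under pics/ and viewed, and the job is handed in when it is done.

Besides the shell and the picture viewer there is one more tool, called by a JSON object that holds its "op" and its "data", one argument or row to a line. arm_command: Moves the arm, as the interface text tells. Its arguments: {"type":"object","properties":{"targets":{"type":"array","items":{"type":"array","items":{"type":"number"}}},"newtons":{"type":"number"}},"required":["targets"]}

```bash
ls; mkdir -p pics; python3 - <<'E'
from rig import robot
import cv2,numpy as np
o=robot.get_obs();print(o)
for n in("top","side"):
    p,d=robot.camera(n);cv2.imwrite(f"pics/{n}0.png",p[:,:,::-1]);np.save(f"{n}0.npy",d)
    print(robot.camera_model(n))
E
```

```text
pics
{'time': 0.0, 'q': array([-1.40348115e+00,  5.28475836e-01,  1.43390489e+00, -1.35155858e-05,
        1.18136442e+00, -1.78511654e-01]), 'joint_velocities': array([-3.22585859e-04,  9.81463553e-04, -6.45262631e-04,  3.58251615e-06,
        1.59353208e-03,  1.92345835e-04]), 'joint_torque': array([ 7.86185465e-04, -4.40033519e+01, -1.76593226e+01,  6.34428626e-02,
        5.80936612e-02, -1.76323988e-04]), 'position': array([ 0.21175338, -0.58726271,  0.22156486]), 'tool_rot': array([ 9.85086673e-01,  1.72055479e-01, -2.23894143e-07, -1.07626327e-03]), 'ft_force': array([-0.26549366, -1.45826647,  0.31350582]), 'moment': array([ 0.04346321, -0.00042375, -0.02711872]), 'grip_width': 0.08733353565562739}
{'mtx': array([[520.76520397,   0.        , 322.94128862],
       [  0.        , 520.76520397, 235.16947363],
       [  0.        ,   0.        ,   1.        ]]), 'extrinsics': array([[ 0.0157721 , -0.99982959,  0.00959295,  0.10566577],
       [ 0.98331005,  0.01724926,  0.18111819, -0.56110914],
       [-0.1812528 ,  0.00657623,  0.98341455, -0.82940198],
       [ 0.        ,  0.        ,  0.        ,  1.        ]])}
{'mtx': array([[520.96954202,   0.        , 326.97089309],
       [  0.        , 520.96954202, 246.30027858],
       [  0.        ,   0.        ,   1.        ]]), 'extrinsics': array([[ 0.99992745,  0.00423168, -0.01127789, -0.55838726],
       [ 0.00755364,  0.50902171,  0.86072054, -0.13736752],
       [ 0.00938298, -0.86074328,  0.50895281, -0.81085322],
       [ 0.        ,  0.        ,  0.        ,  1.        ]])}
```

View pics/top0.png

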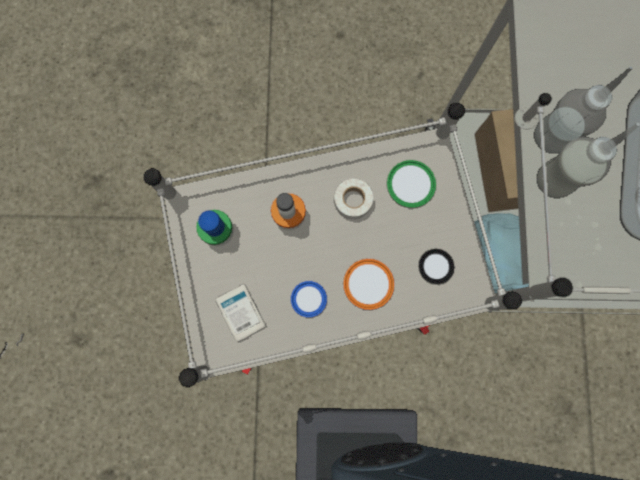

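View pics/side0.png

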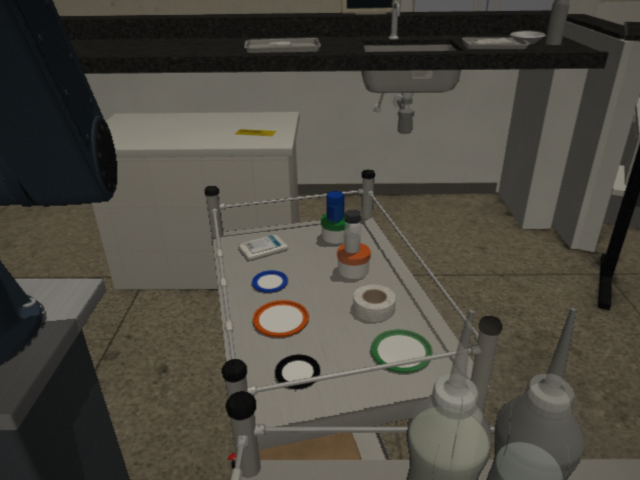

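Top view: the jar stands on the green tub (~212,222) and the vial on the orange tub (~287,205). The blue dish is at (309,299), orange (369,285), black (436,266) and green (411,184), with the tape at (354,198) and the gauze at (240,313). I'll enlarge for exact readings.

```bash
cat > h.py <<'E'
from rig import robot
import cv2,numpy as np
from scipy.spatial.transform import Rotation as R
def ray(n,u,v,z):
    m=robot.camera_model(n);K=m["mtx"];E=m["extrinsics"]
    d=np.array([(u-K[0,2])/K[0,0],-(v-K[1,2])/K[1,1],-1]);
    Rt=E[:3,:3].T;c=-Rt@E[:3,3];w=Rt@d
    return c+w*(z-c[2])/w[2]
def proj(n,p):
    m=robot.camera_model(n);K=m["mtx"];E=m["extrinsics"]
    c=E[:3,:3]@np.array(p)+E[:3,3];return K[0,2]+K[0,0]*c[0]/-c[2],K[1,2]-K[1,1]*c[1]/-c[2]
def cld(n,d):
    m=robot.camera_model(n);K=m["mtx"];E=m["extrinsics"]
    v,u=np.mgrid[:480,:640];P=np.stack([(u-K[0,2])/K[0,0]*d,-(v-K[1,2])/K[1,1]*d,-d],-1)
    return (P-E[:3,3])@E[:3,:3]
def crop(img,x,y,w,h,s,f):
    c=cv2.resize(img[y:y+h,x:x+w],None,fx=s,fy=s,interpolation=cv2.INTER_CUBIC)
    for i in range(0,w,10):
        cv2.line(c,(i*s,0),(i*s,6 if (x+i)%50 else 14),(0,0,255),1)
        if (x+i)%50==0: cv2.putText(c,str(x+i),(i*s,26),0,.4,(0,0,255),1)
    for i in range(0,h,10):
        cv2.line(c,(0,i*s),(6 if (y+i)%50 else 14,i*s),(0,0,255),1)
        if (y+i)%50==0: cv2.putText(c,str(y+i),(16,i*s+4),0,.4,(0,0,255),1)
    cv2.imwrite(f,c)
E
python3 - <<'E'
from h import *
t=cv2.imread("pics/top0.png");s=cv2.imread("pics/side0.png")
crop(t,190,170,130,90,6,"pics/tc1.png")
# dish centres: ellipse fit of white+ring region by colour
hsv=cv2.cvtColor(t,cv2.COLOR_BGR2HSV)
rng={"blue":((105,120,50),(125,255,255),(285,275,50,50)),"orange":((5,150,80),(20,255,255),(335,250,70,70)),
"green":((55,120,40),(85,255,255),(380,150,65,65)),"black":((0,0,0),(180,255,45),(412,242,50,50)),
"tubO":((5,150,80),(20,255,255),(262,185,55,55)),"tubG":((55,120,40),(85,255,255),(190,200,50,55)),
"jar":((105,120,30),(125,255,255),(190,195,50,55))}
for k,(a,b,(x,y,w,h)) in rng.items():
    m=cv2.inRange(hsv[y:y+h,x:x+w],np.array(a),np.array(b))
    c=max(cv2.findContours(m,cv2.RETR_EXTERNAL,cv2.CHAIN_APPROX_NONE)[0],key=cv2.contourArea)
    e=cv2.fitEllipse(cv2.convexHull(c)); u,v=e[0][0]+x,e[0][1]+y
    z={"tubO":.044,"tubG":.044,"jar":.097}.get(k,.007)
    print(k,(round(u,1),round(v,1)),np.round(e[1],1),ray("top",u,v,z).round(4))
for i in range(2):
    n=("top","side")[i];d=np.load(n+"0.npy");P=cld(n,d)
    q=P.reshape(-1,3); w=(q[:,2]>.005)&(q[:,2]<.13)&(q[:,0]>.35)&(q[:,0]<.8)&(q[:,1]<.4)&(q[:,1]>-.15)
    for nm,c in(("G",(.61,.31)),("O",(.63,.17)),("tape",(.64,.05)),):
        near=q[w&(np.hypot(q[:,0]-c[0],q[:,1]-c[1])<.06)]
        for lo,hi in((.035,.05),(.09,.105),(.11,.125),(.02,.03)):
            b=near[(near[:,2]>lo)&(near[:,2]<hi)]
            if len(b):print(n,nm,lo,len(b),b.mean(0).round(4),b.min(0).round(3),b.max(0).round(3))
crop(s,310,180,100,120,5,"pics/sc1.png")
E
```

```text
blue (308.5, 298.7) [35.4 35.7] [0.4548 0.138  0.007 ]
orange (368.5, 283.8) [49.4 50.4] [0.4823 0.0338 0.007 ]
green (411.1, 183.5) [45.9 47.6] [ 0.6653 -0.0435  0.007 ]
black (436.0, 266.1) [32.9 34.3] [ 0.5155 -0.0851  0.007 ]
tubO (287.9, 210.3) [33.5 33.7] [0.6028 0.1758 0.044 ]
tubG (213.9, 226.7) [33.3 34.3] [0.5719 0.3011 0.044 ]
jar (211.0, 222.9) [20.6 27.1] [0.5675 0.2951 0.097 ]
top G 0.035 365 [0.5713 0.2977 0.0437] [0.55  0.272 0.036] [0.602 0.332 0.05 ]
top G 0.09 363 [0.571  0.3001 0.096 ] [0.555 0.283 0.09 ] [0.588 0.317 0.101]
top G 0.02 4 [0.5628 0.2763 0.0226] [0.561 0.275 0.02 ] [0.566 0.277 0.025]
top O 0.035 575 [0.5974 0.174  0.0434] [0.574 0.147 0.035] [0.633 0.207 0.05 ]
top O 0.09 49 [0.5912 0.1754 0.0965] [0.587 0.164 0.091] [0.604 0.192 0.104]
top O 0.11 236 [0.6002 0.1779 0.1174] [0.588 0.165 0.111] [0.614 0.191 0.121]
top O 0.02 8 [0.5772 0.173  0.0243] [0.575 0.157 0.022] [0.583 0.188 0.028]
top tape 0.02 877 [0.6327 0.063  0.0246] [0.599 0.029 0.02 ] [0.667 0.097 0.03 ]
side G 0.035 173 [0.5729 0.2832 0.0426] [0.551 0.267 0.035] [0.592 0.322 0.05 ]
side G 0.09 144 [0.5726 0.2954 0.0943] [0.556 0.28  0.09 ] [0.589 0.317 0.097]
side G 0.02 58 [0.5755 0.2743 0.0249] [0.56 0.27 0.02] [0.589 0.279 0.03 ]
side O 0.035 446 [0.6048 0.1636 0.0421] [0.574 0.143 0.035] [0.634 0.202 0.05 ]
side O 0.09 131 [0.6017 0.1663 0.0971] [0.588 0.16  0.09 ] [0.616 0.177 0.105]
side O 0.11 142 [0.6017 0.1726 0.1153] [0.588 0.161 0.11 ] [0.614 0.188 0.119]
side O 0.02 136 [0.6045 0.1524 0.0246] [0.576 0.144 0.02 ] [0.634 0.176 0.03 ]
side tape 0.02 718 [0.6339 0.0576 0.0236] [0.6   0.025 0.02 ] [0.668 0.095 0.026]
```

View pics/tc1.png

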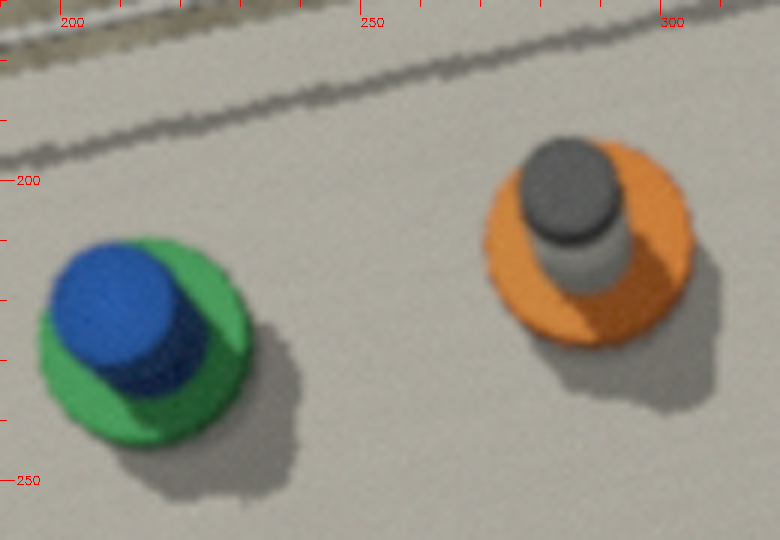

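View pics/sc1.png

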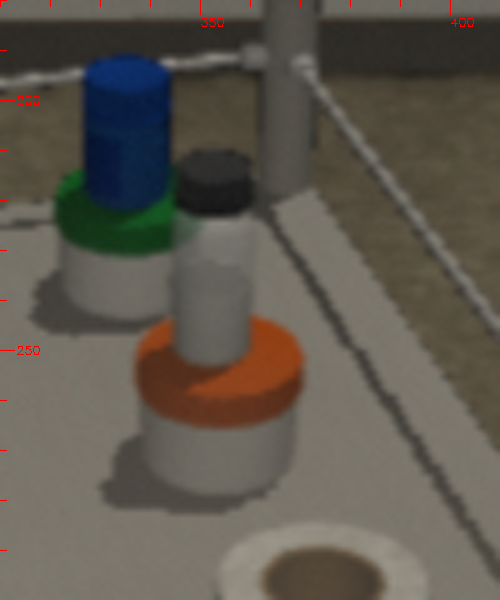

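```bash
python3 - <<'E'
from h import *
for k,u,v,z in(("jar",208.8,220.5,.097),("vial",285.2,201.2,.118),("tubG",214.3,227,.044),("tubO",288.2,210.5,.044)):print(k,ray("top",u,v,z).round(4))
# side checks: cap top centres, from crop
for k,u,v,z in(("jar",335.3,194,.097),("vial",352.8,213.5,.118),("tubO",353.7,253.5,.044)):print("side",k,ray("side",u,v,z).round(4))
P=cld("top",np.load("top0.npy"))
for n,(u,v) in dict(pTL=(152,177),pTR=(456,111),pBL=(188,378),pBR=(512,300)).items():
    b=P[v-8:v+9,u-8:u+9].reshape(-1,3); t=b[b[:,2]>b[:,2].max()-.02];print(n,t.mean(0).round(3),b[:,2].max().round(3))
s=cv2.imread("pics/side0.png");hsv=cv2.cvtColor(s,cv2.COLOR_BGR2HSV)
for k,a,b,(x,y,w,h) in(("blue",(105,120,50),(125,255,255),(245,262,50,38)),("orange",(3,150,80),(20,255,255),(245,290,75,55)),("green",(55,100,30),(85,255,255),(360,320,80,60)),("black",(0,0,0),(180,255,45),(268,348,60,45))):
    m=cv2.inRange(hsv[y:y+h,x:x+w],np.array(a),np.array(b))
    c=max(cv2.findContours(m,cv2.RETR_EXTERNAL,cv2.CHAIN_APPROX_NONE)[0],key=cv2.contourArea)
    e=cv2.fitEllipse(cv2.convexHull(c)); print("side",k,ray("side",e[0][0]+x,e[0][1]+y,.006).round(4))
E
```

```text
jar [0.5715 0.2988 0.097 ]
vial [0.6003 0.1758 0.118 ]
tubG [0.5714 0.3003 0.044 ]
tubO [0.6025 0.1753 0.044 ]
side jar [0.5744 0.2968 0.097 ]
side vial [0.6033 0.1718 0.118 ]
side tubO [0.6055 0.1615 0.044 ]
pTL [0.64  0.393 0.105] 0.11
pTR [0.4   0.121 0.916] 0.916
pBL [0.4   0.121 0.916] 0.916
pBR [0.4   0.121 0.916] 0.916
side blue [0.4565 0.1329 0.006 ]
side orange [0.4842 0.0281 0.006 ]
side green [ 0.6726 -0.0813  0.006 ]
side black [ 0.5167 -0.0876  0.006 ]
```

{"op": "arm_command", "data": {
  "targets": [
    [0, 0, -3, -0.18, 8.7],
    [0, 0, -6, -0.36, 8.7],
    [0, 0, -8, -0.54, 8.7],
    [0, 0, -8, -0.72, 8.7],
    [0, 0, -8, -0.9, 8.7]
  ]
}}

```text
time: 0.72
position: [0.2118, -0.5877, 0.3024]
tool_rot: [0.81, 0.586, 0.0, -0.0]
ft_force: [-0.1, 0.2, 0.5]
grip_width: 0.087
```

{"op": "arm_command", "data": {
  "targets": [
    [0, 0, 0, -0.18, 7],
    [0, 0, 0, -0.325, 7],
    [0, 0, 0, -0.325, 7]
  ]
}}

```text
time: 1.1
position: [0.2118, -0.5876, 0.302]
tool_rot: [0.708, 0.706, 0.0, -0.0]
ft_force: [-0.0, -0.0, 0.5]
grip_width: 0.0713
```

{"op": "arm_command", "data": {
  "targets": [
    [5, 3, 0, 0, 7],
    [10, 6, 0, 0, 7],
    [15, 9, 0, 0, 7],
    [20, 12, 0, 0, 7],
    [25, 15, 0, 0, 7]
  ]
}}

```text
time: 1.72
position: [0.3626, -0.3362, 0.3025]
tool_rot: [0.708, 0.706, 0.0, 0.0]
ft_force: [1.1, -0.3, -0.3]
grip_width: 0.07
```

{"op": "arm_command", "data": {
  "targets": [
    [5.5, 2, 0, 0, 7],
    [11, 4, 0, 0, 7],
    [16.5, 6, 0, 0, 7],
    [22, 8, 0, 0, 7],
    [27, 10, 0, 0, 7]
  ]
}}

```text
time: 2.35
position: [0.4621, -0.066, 0.3026]
tool_rot: [0.708, 0.706, 0.0, 0.0]
ft_force: [1.0, -0.8, 0.8]
grip_width: 0.0699
```

{"op": "arm_command", "data": {
  "targets": [
    [5.5, 2, 0, 0, 7],
    [11, 4, 0, 0, 7],
    [16.5, 6, 0, 0, 7],
    [22, 8, 0, 0, 7],
    [27, 10, 0, 0, 7]
  ]
}}

```text
time: 2.98
position: [0.5621, 0.2041, 0.3024]
tool_rot: [0.708, 0.706, -0.0, 0.0]
ft_force: [0.3, -1.5, -0.3]
grip_width: 0.0701
```

{"op": "arm_command", "data": {
  "targets": [
    [5, 0.6, 0, 0, 6.5],
    [9.4, 1.1, 0, 0, 6.5],
    [9.4, 1.1, 5, 0, 6.5],
    [9.4, 1.1, 10, 0, 6.5],
    [9.4, 1.1, 14, 0, 6.5]
  ]
}}

```text
time: 3.6
position: [0.5719, 0.296, 0.1602]
tool_rot: [0.708, 0.706, -0.001, -0.0]
ft_force: [0.1, 1.2, 0.7]
grip_width: 0.0649
```

```bash
python3 - <<'E'
from h import *
p,d=robot.camera("side");cv2.imwrite("pics/s1.png",p[:,:,::-1]);t,_=robot.camera("top")
crop(p[:,:,::-1].copy(),250,120,160,160,4,"pics/s1c.png")
crop(t[:,:,::-1].copy(),150,150,160,140,4,"pics/t1c.png")
print(robot.get_obs()["position"])
E
```

```text
[0.56891668 0.29480215 0.15718772]
```

View pics/s1c.png

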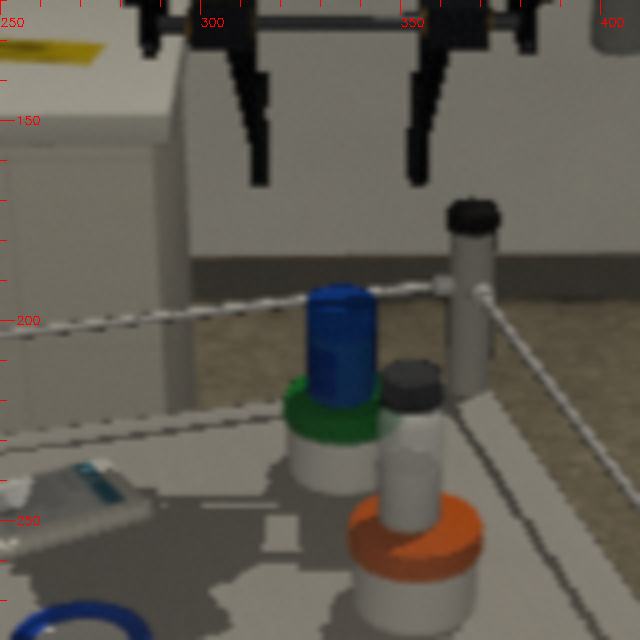

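View pics/t1c.png

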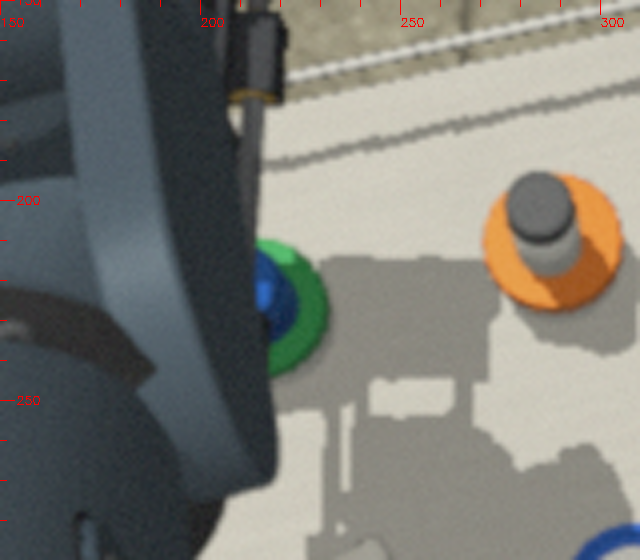

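Fingers at columns ~314 and ~353 straddle the jar's centre at ~335 in the side view. I'll check how settled the pose is.

{"op": "arm_command", "data": {
  "targets": [
    [0, 0, 0, 0, 6.5],
    [0, 0, 0, 0, 6.5]
  ]
}}

```text
time: 3.95
position: [0.5746, 0.2965, 0.1651]
tool_rot: [0.707, 0.707, 0.002, 0.001]
ft_force: [0.6, -1.1, 0.2]
grip_width: 0.0649
```

{"op": "arm_command", "data": {
  "targets": [
    [0, 0, 0, 0, 6.5],
    [0, 0, 0, 0, 6.5]
  ]
}}

```text
time: 4.2
position: [0.5734, 0.2962, 0.1638]
tool_rot: [0.707, 0.707, 0.001, 0.0]
ft_force: [0.4, 0.2, 0.3]
grip_width: 0.0646
```

{"op": "arm_command", "data": {
  "targets": [
    [0.1, 0, 3, 0, 6.5],
    [0.1, 0, 6, 0, 6.5],
    [0.1, 0, 8.5, 0, 6.5],
    [0.1, 0, 10, 0, 6.5],
    [0.1, 0, 10.5, 0, 6.5]
  ]
}}

```text
time: 4.82
position: [0.5726, 0.297, 0.0569]
tool_rot: [0.707, 0.707, -0.0, -0.0]
ft_force: [-0.2, -0.6, 0.7]
grip_width: 0.0647
```

```bash
python3 - <<'E'
from h import *
p,d=robot.camera("side")
crop(p[:,:,::-1].copy(),250,120,160,160,4,"pics/s2c.png")
print(robot.get_obs()["position"])
E
```

```text
[0.57273731 0.29697116 0.0569438 ]
```

View pics/s2c.png

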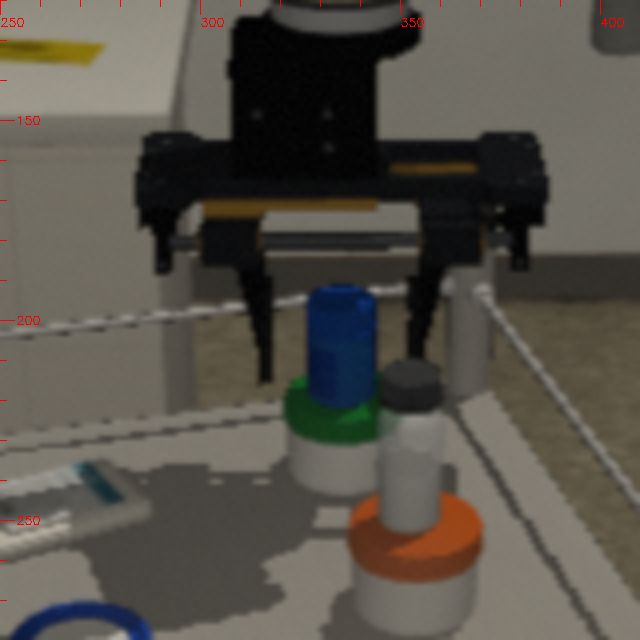

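The fingers bracket the jar (columns 315/352, jar 334) above the lid, so I'll close.

{"op": "arm_command", "data": {
  "targets": [
    [0, 0, 0, 0, 4.5],
    [0, 0, 0, 0, 3.6],
    [0, 0, 0, 0, 3.0],
    [0, 0, 0, 0, 3.0],
    [0, 0, 0, 0, 3.0]
  ],
  "newtons": 12
}}

```text
time: 5.5
position: [0.573, 0.2971, 0.058]
tool_rot: [0.707, 0.707, 0.0, 0.0]
ft_force: [0.2, 0.2, 2.4]
grip_width: 0.0343
```

{"op": "arm_command", "data": {
  "targets": [
    [0, 0, -0.5, 0, 3.0],
    [0, 0, -2, 0, 3.0],
    [0, 0, -4, 0, 3.0],
    [0, 0, -6, 0, 3.0],
    [0, 0, -7, 0, 3.0]
  ]
}}

```text
time: 6.12
position: [0.5737, 0.2973, 0.1297]
tool_rot: [0.707, 0.707, 0.001, 0.001]
ft_force: [0.6, 0.4, 1.3]
grip_width: 0.0347
```

```bash
python3 - <<'E'
from h import *
p,d=robot.camera("side")
crop(p[:,:,::-1].copy(),250,100,160,160,4,"pics/s3c.png")
print(robot.get_obs()["position"])
E
```

```text
[0.57412853 0.29747259 0.13044917]
```

View pics/s3c.png

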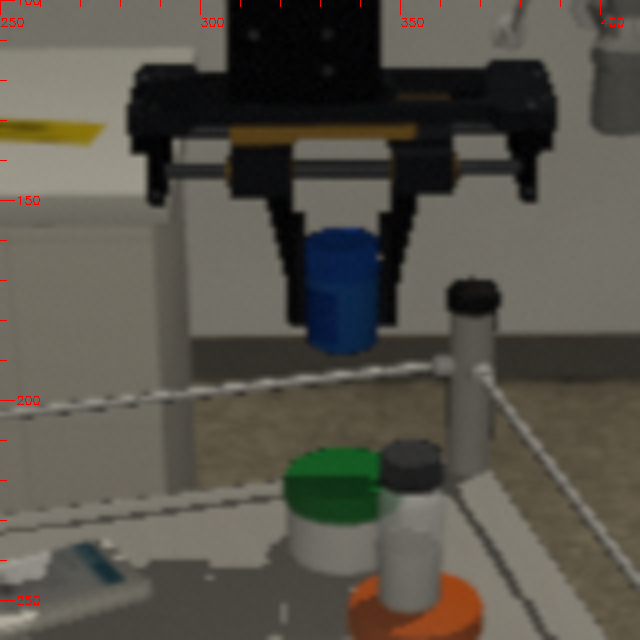

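Jar held upright and level. I'll carry it to the blue dish.

{"op": "arm_command", "data": {
  "targets": [
    [-2, -1.5, 0, 0, 3.0],
    [-6, -4.4, 0, 0, 3.0],
    [-10.5, -7.6, 0, 0, 3.0],
    [-14.5, -10.6, 0, 0, 3.0],
    [-16.0, -11.7, 0, 0, 3.0]
  ]
}}

```text
time: 6.8
position: [0.4533, 0.1355, 0.1273]
tool_rot: [0.708, 0.706, -0.001, -0.001]
ft_force: [0.5, 0.7, -1.0]
grip_width: 0.0344
```

{"op": "arm_command", "data": {
  "targets": [
    [0, 0, 2, 0, 3.0],
    [0, 0, 5, 0, 3.0],
    [0, 0, 7.5, 0, 3.0],
    [0, 0, 8.5, 0, 3.0],
    [0, 0, 8.5, 0, 3.0]
  ]
}}

```text
time: 7.42
position: [0.4562, 0.1373, 0.0421]
tool_rot: [0.707, 0.707, -0.0, -0.0]
ft_force: [0.2, 0.1, -1.1]
grip_width: 0.0344
```

```bash
python3 - <<'E'
from h import *
p,d=robot.camera("side")
crop(p[:,:,::-1].copy(),200,160,160,160,4,"pics/s4c.png")
print(robot.get_obs()["position"])
E
```

```text
[0.45647105 0.137276   0.04267814]
```

View pics/s4c.png

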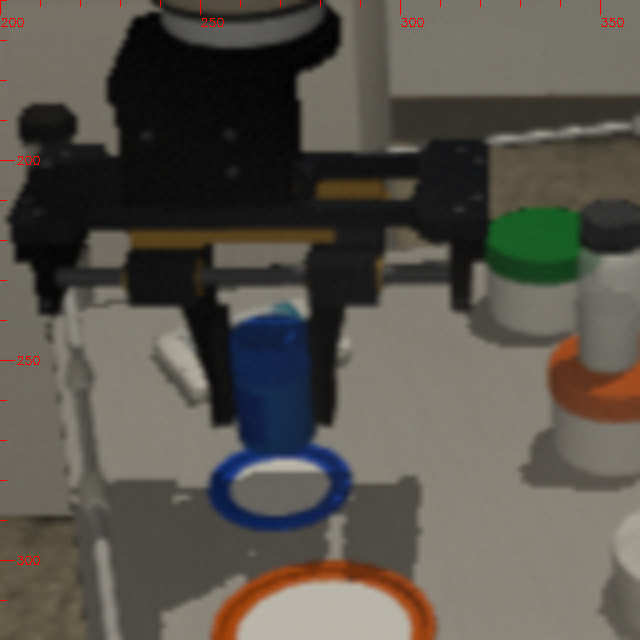

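Jar column ~268 lines up with the dish centre ~270. I'll lower it to the floor.

{"op": "arm_command", "data": {
  "targets": [
    [0, 0, 1, 0, 3.0],
    [0, 0, 1.8, 0, 3.0],
    [0, 0, 2.2, 0, 3.0],
    [0, 0, 2.4, 0, 3.0],
    [0, 0, 2.4, 0, 3.0]
  ]
}}

```text
time: 8.1
position: [0.4558, 0.137, 0.0185]
tool_rot: [0.707, 0.707, -0.0, -0.0]
ft_force: [-0.1, -0.4, -0.7]
grip_width: 0.0345
```

{"op": "arm_command", "data": {
  "targets": [
    [0, 0, 0.1, 0, 3.0],
    [0, 0, 0.1, 0, 3.0],
    [0, 0, 0.1, 0, 3.0]
  ]
}}

```text
time: 8.48
position: [0.4559, 0.137, 0.0177]
tool_rot: [0.707, 0.707, 0.0, 0.0]
ft_force: [0.6, -0.4, -0.4]
grip_width: 0.0344
```

{"op": "arm_command", "data": {
  "targets": [
    [0, 0, 0.1, 0, 3.0],
    [0, 0, 0.1, 0, 3.0],
    [0, 0, 0.1, 0, 3.0]
  ]
}}

```text
time: 8.85
position: [0.4559, 0.1371, 0.0169]
tool_rot: [0.707, 0.707, 0.0, 0.0]
ft_force: [-0.9, -0.4, 5.2]
grip_width: 0.0344
```

{"op": "arm_command", "data": {
  "targets": [
    [0, 0, 0.1, 0, 3.0],
    [0, 0, 0.1, 0, 3.0],
    [0, 0, 0.1, 0, 3.0]
  ]
}}

```text
time: 9.22
position: [0.456, 0.1371, 0.0166]
tool_rot: [0.707, 0.707, 0.0, 0.0]
ft_force: [-1.2, 0.0, 12.7]
grip_width: 0.0347
```

Contact felt at TCP 0.0168. Easing off, then releasing.

{"op": "arm_command", "data": {
  "targets": [
    [0, 0, -0.1, 0, 3.5],
    [0, 0, -0.1, 0, 4.2],
    [0, 0, -0.1, 0, 5],
    [0, 0, -0.1, 0, 6],
    [0, 0, -0.1, 0, 6]
  ]
}}

```text
time: 9.85
position: [0.4558, 0.137, 0.0164]
tool_rot: [0.707, 0.707, -0.0, -0.0]
ft_force: [0.3, -0.7, 0.5]
grip_width: 0.0578
```

{"op": "arm_command", "data": {
  "targets": [
    [0, 0, -2, 0, 6],
    [0, 0, -5, 0, 6],
    [0, 0, -9, 0, 6],
    [0, 0, -13, 0, 6],
    [0, 0, -15, 0, 6]
  ]
}}

```text
time: 10.48
position: [0.4566, 0.1371, 0.1686]
tool_rot: [0.707, 0.707, 0.001, 0.001]
ft_force: [0.3, -0.8, 0.3]
grip_width: 0.0598
```

```bash
python3 - <<'E'
from h import *
p,d=robot.camera("side")
crop(p[:,:,::-1].copy(),200,160,200,150,4,"pics/s5c.png")
o=robot.get_obs();print(o["position"],o["grip_width"])
E
```

```text
[0.45771603 0.13727071 0.17016204] 0.06002414320232727
```

View pics/s5c.png

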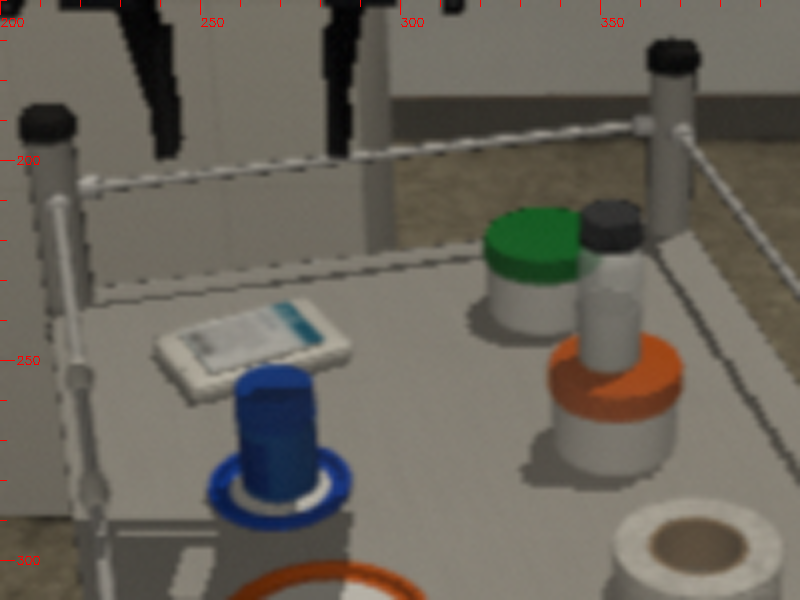

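Jar stands upright inside the blue dish, at (269,273). Next the vial.

{"op": "arm_command", "data": {
  "targets": [
    [0.6, 2, 0, 0, 6],
    [1.6, 6, 0, 0, 6],
    [2.7, 10, 0, 0, 6],
    [3.6, 13.5, 0, 0, 6],
    [3.8, 14.6, 0, 0, 6]
  ]
}}

```text
time: 11.15
position: [0.6033, 0.1753, 0.1654]
tool_rot: [0.707, 0.707, -0.0, 0.0]
ft_force: [0.6, 0.8, 0.3]
grip_width: 0.06
```

{"op": "arm_command", "data": {
  "targets": [
    [0, 0, 0, 0, 6],
    [0, 0, 0.5, 0, 6]
  ]
}}

```text
time: 11.4
position: [0.6002, 0.1748, 0.1612]
tool_rot: [0.707, 0.707, -0.001, -0.001]
ft_force: [0.4, 0.2, 0.6]
grip_width: 0.0601
```

```bash
python3 - <<'E'
from h import *
p,d=robot.camera("side")
crop(p[:,:,::-1].copy(),270,120,160,160,4,"pics/s6c.png")
t,_=robot.camera("top")
crop(t[:,:,::-1].copy(),200,150,160,140,4,"pics/t6c.png")
o=robot.get_obs();print(o["position"],o["grip_width"])
E
```

```text
[0.59985162 0.17471961 0.16071133] 0.06004027050971847
```

View pics/s6c.png

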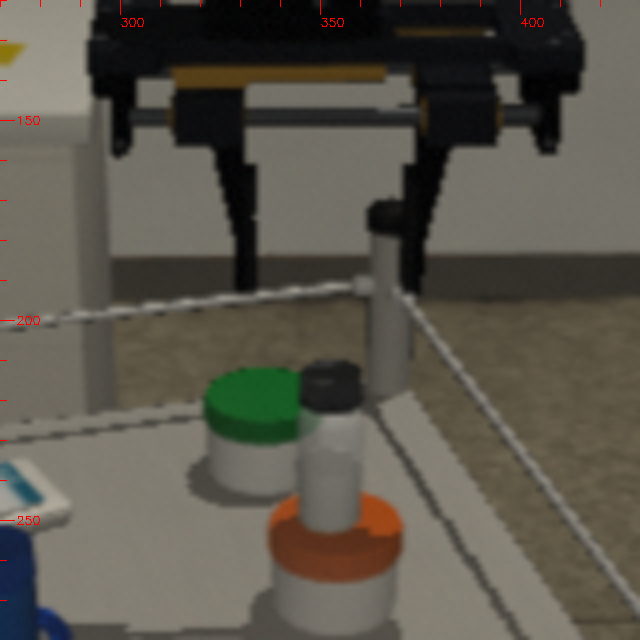

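View pics/t6c.png

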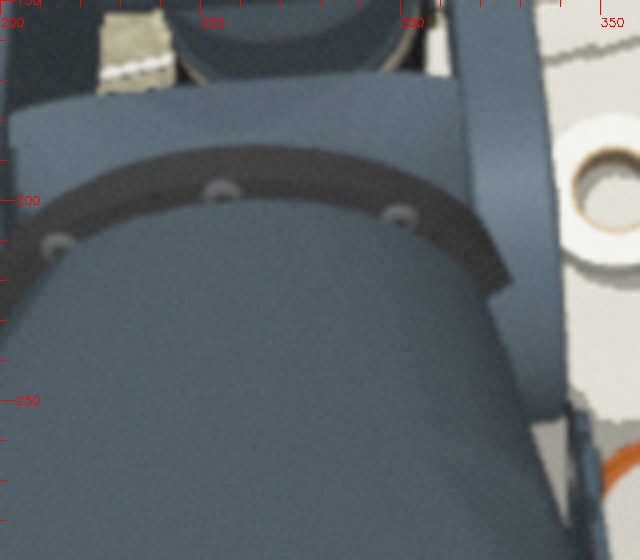

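Fingers at columns 329/371 (middle 350), vial cap ~351. Descending.

{"op": "arm_command", "data": {
  "targets": [
    [0, 0, 2, 0, 6],
    [0, 0, 5, 0, 6],
    [0, 0, 7.5, 0, 6],
    [0, 0, 8.7, 0, 6],
    [0, 0, 9.1, 0, 6]
  ]
}}

```text
time: 12.12
position: [0.6013, 0.1749, 0.0702]
tool_rot: [0.707, 0.707, -0.0, -0.0]
ft_force: [-0.2, 0.4, 0.1]
grip_width: 0.0602
```

{"op": "arm_command", "data": {
  "targets": [
    [0, 0, 0, 0, 4.5],
    [0, 0, 0, 0, 3.2],
    [0, 0, 0, 0, 2.3],
    [0, 0, 0, 0, 2.3],
    [0, 0, 0, 0, 2.3]
  ],
  "newtons": 12
}}

```text
time: 12.75
position: [0.6022, 0.1751, 0.071]
tool_rot: [0.707, 0.707, 0.0, 0.0]
ft_force: [-0.5, -0.7, 2.3]
grip_width: 0.0289
```

{"op": "arm_command", "data": {
  "targets": [
    [0, 0, -0.5, 0, 2.3],
    [0, 0, -2, 0, 2.3],
    [0, 0, -4, 0, 2.3],
    [0, 0, -6, 0, 2.3],
    [0, 0, -7, 0, 2.3]
  ]
}}

```text
time: 13.38
position: [0.6027, 0.1752, 0.1427]
tool_rot: [0.707, 0.707, 0.001, 0.001]
ft_force: [-0.2, -0.3, -0.7]
grip_width: 0.0285
```

```bash
python3 - <<'E'
from h import *
p,d=robot.camera("side")
crop(p[:,:,::-1].copy(),270,100,160,160,4,"pics/s7c.png")
o=robot.get_obs();print(o["position"],o["grip_width"])
E
```

```text
[0.60315119 0.17525614 0.1434026 ] 0.02855977175284557
```

View pics/s7c.png

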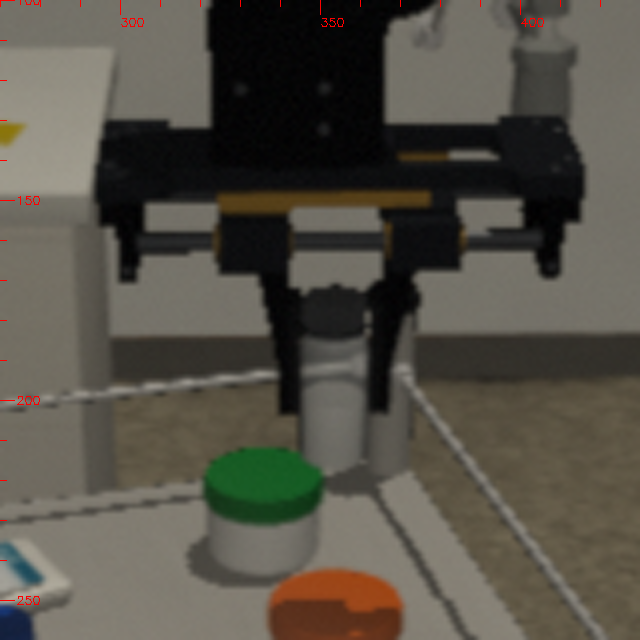

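Vial held upright. Carrying it to the black dish.

{"op": "arm_command", "data": {
  "targets": [
    [-2.5, -0.8, 0, 0, 2.3],
    [-7.5, -2.4, 0, 0, 2.3],
    [-12.5, -4.1, 0, 0, 2.3],
    [-17.5, -5.7, 0, 0, 2.3],
    [-22, -7.1, 0, 0, 2.3]
  ]
}}

```text
time: 14.05
position: [0.53, -0.0465, 0.1404]
tool_rot: [0.707, 0.707, -0.0, -0.0]
ft_force: [-0.1, 0.1, 0.0]
grip_width: 0.0287
```

{"op": "arm_command", "data": {
  "targets": [
    [-3, -1.0, 0, 0, 2.3],
    [-4.1, -1.4, 0.5, 0, 2.3],
    [-4.1, -1.4, 3, 0, 2.3],
    [-4.1, -1.4, 6, 0, 2.3],
    [-4.1, -1.4, 8, 0, 2.3]
  ]
}}

```text
time: 14.68
position: [0.5164, -0.0848, 0.059]
tool_rot: [0.707, 0.707, -0.0, -0.001]
ft_force: [-0.5, -0.1, -0.2]
grip_width: 0.0282
```

{"op": "arm_command", "data": {
  "targets": [
    [0, 0, 0.4, 0, 2.3],
    [0, 0, 0.4, 0, 2.3]
  ]
}}

```text
time: 14.92
position: [0.5171, -0.0854, 0.0565]
tool_rot: [0.707, 0.707, 0.0, -0.0]
ft_force: [0.4, 0.1, -0.1]
grip_width: 0.0287
```

```bash
python3 - <<'E'
from h import *
p,d=robot.camera("side")
crop(p[:,:,::-1].copy(),220,240,180,150,4,"pics/s8c.png")
o=robot.get_obs();print(o["position"],o["grip_width"])
E
```

```text
[ 0.51736664 -0.08569319  0.05692956] 0.02839570737313529
```

View pics/s8c.png

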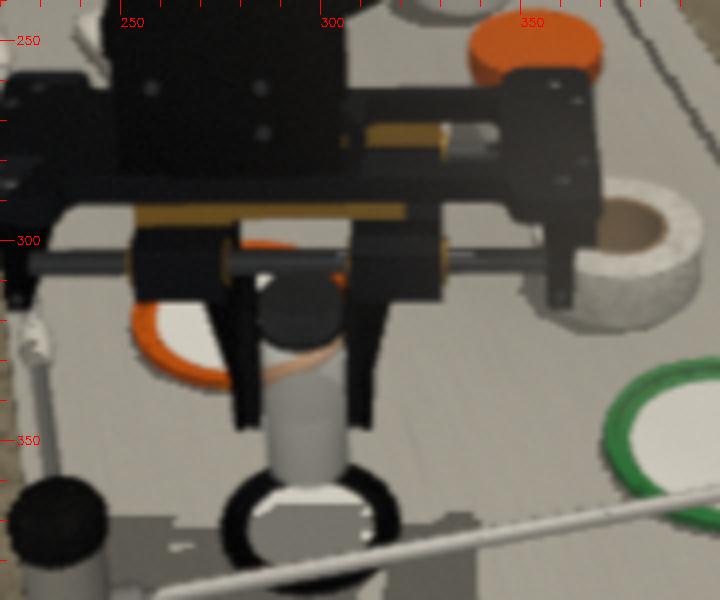

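Vial column ~296 vs dish centre ~297. Lowering.

{"op": "arm_command", "data": {
  "targets": [
    [0, 0, 1, 0, 2.3],
    [0, 0, 1.9, 0, 2.3],
    [0, 0, 2.4, 0, 2.3],
    [0, 0, 2.6, 0, 2.3],
    [0, 0, 2.6, 0, 2.3]
  ]
}}

```text
time: 15.6
position: [0.5168, -0.086, 0.0304]
tool_rot: [0.707, 0.707, -0.0, -0.0]
ft_force: [0.4, -0.1, -0.4]
grip_width: 0.0287
```

{"op": "arm_command", "data": {
  "targets": [
    [0, 0, 0.1, 0, 2.3],
    [0, 0, 0.1, 0, 2.3],
    [0, 0, 0.1, 0, 2.3]
  ]
}}

```text
time: 15.98
position: [0.5171, -0.0861, 0.0299]
tool_rot: [0.707, 0.707, 0.0, 0.0]
ft_force: [-0.1, 0.5, 3.7]
grip_width: 0.0289
```

{"op": "arm_command", "data": {
  "targets": [
    [0, 0, 0.1, 0, 2.3],
    [0, 0, 0.1, 0, 2.3],
    [0, 0, 0.1, 0, 2.3]
  ]
}}

```text
time: 16.35
position: [0.5172, -0.0861, 0.0298]
tool_rot: [0.707, 0.707, 0.0, 0.001]
ft_force: [-1.5, 0.6, 12.4]
grip_width: 0.0289
```

{"op": "arm_command", "data": {
  "targets": [
    [0, 0, -0.1, 0, 2.9],
    [0, 0, -0.1, 0, 3.6],
    [0, 0, -0.1, 0, 4.5],
    [0, 0, -0.1, 0, 5.5],
    [0, 0, -0.1, 0, 5.5]
  ]
}}

```text
time: 16.98
position: [0.5168, -0.086, 0.0294]
tool_rot: [0.707, 0.707, -0.0, -0.0]
ft_force: [-0.6, -0.0, 0.3]
grip_width: 0.0528
```

{"op": "arm_command", "data": {
  "targets": [
    [0, 0, -2, 0, 6],
    [0, 0, -5, 0, 6],
    [0, 0, -9, 0, 6],
    [0, 0, -13, 0, 6],
    [0, 0, -15, 0, 6]
  ]
}}

```text
time: 17.6
position: [0.5177, -0.0862, 0.1818]
tool_rot: [0.707, 0.707, 0.001, 0.002]
ft_force: [-1.4, -0.6, -0.4]
grip_width: 0.0602
```

```bash
python3 - <<'E'
from h import *
p,d=robot.camera("side");cv2.imwrite("pics/s9.png",p[:,:,::-1])
t,d=robot.camera("top");t=t[:,:,::-1].copy();cv2.imwrite("pics/t9.png",t)
crop(t,190,150,160,130,5,"pics/t9c.png")
o=robot.get_obs();print(o["position"],o["grip_width"])
E
```

```text
[ 0.51838492 -0.08651531  0.18185226] 0.05978209584943301
```

View pics/s9.png

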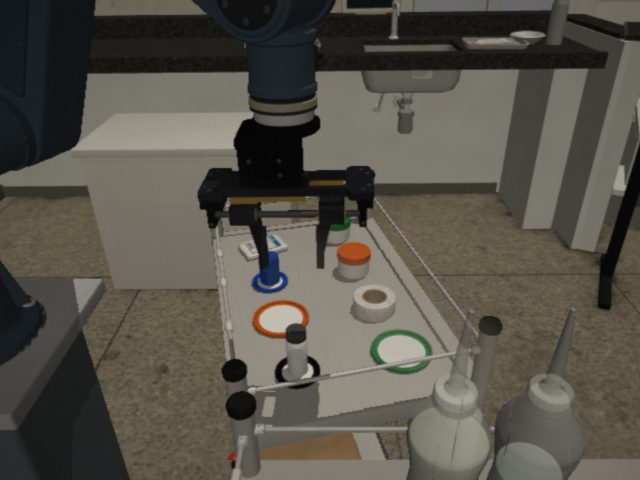

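View pics/t9c.png

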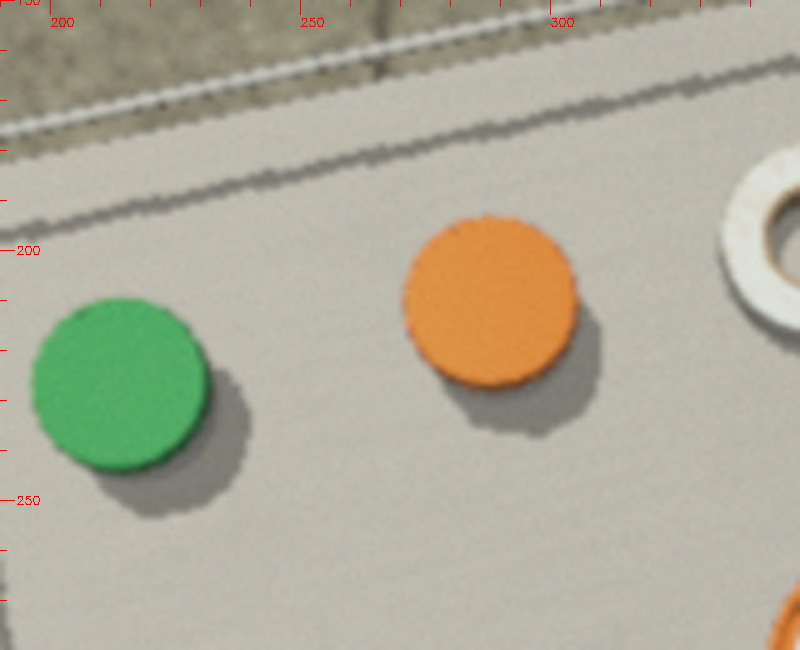

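The vial stands in the black dish (297,355). Both lids are clear and unmoved: green (214.2,226.8), orange (288,210). Orange tub next.

{"op": "arm_command", "data": {
  "targets": [
    [3, 1, 0, 0, 7.5],
    [8, 2.7, 0, 0, 8.7],
    [13, 4.3, 0, 0, 8.7],
    [18, 6, 0, 0, 8.7],
    [23, 7.7, 0, 0, 8.7]
  ]
}}

```text
time: 18.32
position: [0.5934, 0.1456, 0.1778]
tool_rot: [0.707, 0.707, -0.001, -0.001]
ft_force: [0.3, -0.1, 0.4]
grip_width: 0.0859
```

{"op": "arm_command", "data": {
  "targets": [
    [2.5, 0.7, 0, 0, 8.7],
    [3.1, 0.9, 0, 0, 8.7],
    [3.1, 0.9, 3, 0, 8.7],
    [3.1, 0.9, 6, 0, 8.7],
    [3.1, 0.9, 8, 0, 8.7]
  ]
}}

```text
time: 18.95
position: [0.6012, 0.1734, 0.0972]
tool_rot: [0.708, 0.707, -0.002, -0.001]
ft_force: [0.8, 0.4, -0.6]
grip_width: 0.0868
```

{"op": "arm_command", "data": {
  "targets": [
    [0, 0, 0.5, 0, 8.7],
    [0, 0, 0.5, 0, 8.7]
  ]
}}

```text
time: 19.2
position: [0.6027, 0.1742, 0.0943]
tool_rot: [0.707, 0.707, -0.0, -0.0]
ft_force: [-0.1, 0.2, 1.1]
grip_width: 0.0872
```

```bash
python3 - <<'E'
from h import *
p,d=robot.camera("side")
crop(p[:,:,::-1].copy(),270,160,160,140,4,"pics/s10c.png")
o=robot.get_obs();print(o["position"],o["grip_width"])
E
```

```text
[0.6032307  0.17444648 0.09497881] 0.08689997600532433
```

View pics/s10c.png

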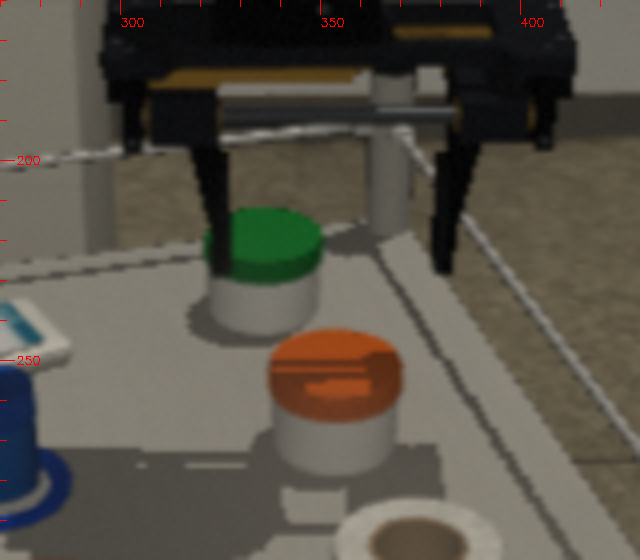

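{"op": "arm_command", "data": {
  "targets": [
    [0, 0.1, 2, 0, 8.7],
    [0, 0.1, 4.5, 0, 8.7],
    [0, 0.1, 6.8, 0, 8.7],
    [0, 0.1, 7.9, 0, 8.7],
    [0, 0.1, 8.2, 0, 8.7]
  ]
}}

```text
time: 19.88
position: [0.6035, 0.175, 0.0117]
tool_rot: [0.707, 0.707, -0.0, -0.0]
ft_force: [-0.1, -0.3, 0.2]
grip_width: 0.0873
```

```bash
python3 - <<'E'
from h import *
p,d=robot.camera("side")
crop(p[:,:,::-1].copy(),270,160,160,140,4,"pics/s11c.png")
o=robot.get_obs();print(o["position"],o["grip_width"],o["ft_force"])
E
```

```text
[0.60378537 0.17503269 0.01201313] 0.0868882847499952 [-0.53952811  0.1658525   0.063364  ]
```

View pics/s11c.png

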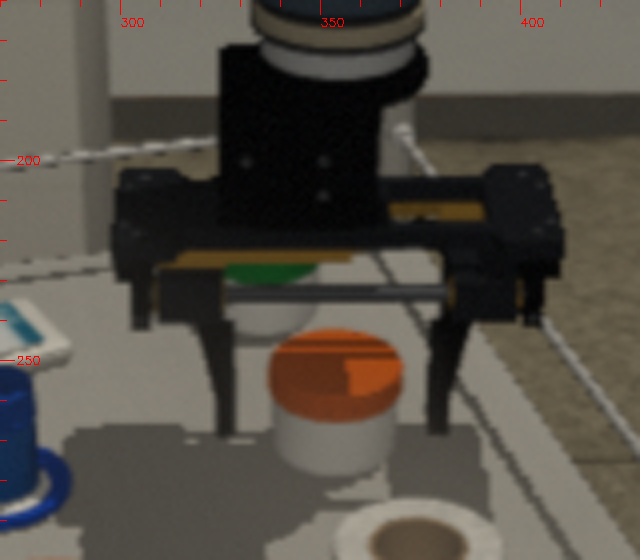

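Tub sits between the fingers. Closing, with more grip for the heavier tub.

{"op": "arm_command", "data": {
  "targets": [
    [0, 0, 0, 0, 7],
    [0, 0, 0, 0, 6.2],
    [0, 0, 0, 0, 5.4],
    [0, 0, 0, 0, 5.4],
    [0, 0, 0, 0, 5.4]
  ],
  "newtons": 18
}}

```text
time: 20.55
position: [0.6043, 0.1751, 0.0131]
tool_rot: [0.707, 0.707, 0.0, 0.0]
ft_force: [-0.0, 0.5, 3.2]
grip_width: 0.0597
```

{"op": "arm_command", "data": {
  "targets": [
    [0, 0, -0.5, 0, 5.4],
    [0, 0, -2, 0, 5.4],
    [0, 0, -5, 0, 5.4],
    [0, 0, -8, 0, 5.4],
    [0, 0, -9.5, 0, 5.4]
  ]
}}

```text
time: 21.18
position: [0.6048, 0.1752, 0.11]
tool_rot: [0.707, 0.707, 0.001, 0.001]
ft_force: [0.1, -0.3, -1.9]
grip_width: 0.0596
```

```bash
python3 - <<'E'
from h import *
p,d=robot.camera("side")
crop(p[:,:,::-1].copy(),270,130,160,140,4,"pics/s12c.png")
o=robot.get_obs();print(o["position"],o["grip_width"],o["ft_force"])
E
```

```text
[0.60555149 0.17533218 0.11129447] 0.05972889981992621 [ 0.17723365 -0.50013554  0.42967347]
```

View pics/s12c.png

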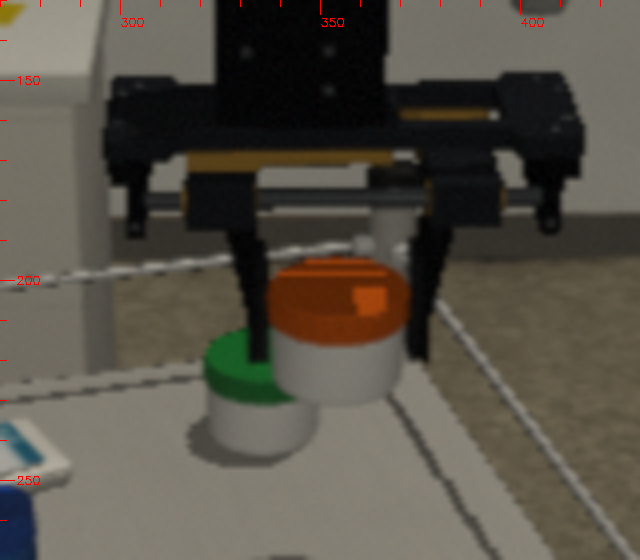

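{"op": "arm_command", "data": {
  "targets": [
    [-1.8, -1.5, 0, 0, 5.4],
    [-5.3, -4.5, 0, 0, 5.4],
    [-9, -7.6, 0, 0, 5.4],
    [-12.7, -10.8, 0, 0, 5.4],
    [-14.2, -12.0, 0, 0, 5.4]
  ]
}}

```text
time: 21.85
position: [0.4811, 0.0319, 0.1071]
tool_rot: [0.708, 0.706, -0.001, -0.001]
ft_force: [-0.3, 1.3, -2.2]
grip_width: 0.0594
```

{"op": "arm_command", "data": {
  "targets": [
    [0, 0, 0.5, 0, 5.4],
    [0, 0, 3, 0, 5.4],
    [0, 0, 5.5, 0, 5.4],
    [0, 0, 7.2, 0, 5.4],
    [0, 0, 7.5, 0, 5.4]
  ]
}}

```text
time: 22.48
position: [0.4846, 0.0339, 0.0311]
tool_rot: [0.707, 0.707, -0.0, -0.0]
ft_force: [0.8, -0.2, -0.6]
grip_width: 0.0592
```

```bash
python3 - <<'E'
from h import *
p,d=robot.camera("side")
crop(p[:,:,::-1].copy(),200,210,180,150,4,"pics/s13c.png")
o=robot.get_obs();print(o["position"],o["grip_width"],o["ft_force"])
E
```

```text
[0.4846471  0.03376522 0.03150647] 0.05953829550788507 [ 0.08211011 -0.57706626 -0.72050631]
```

View pics/s13c.png

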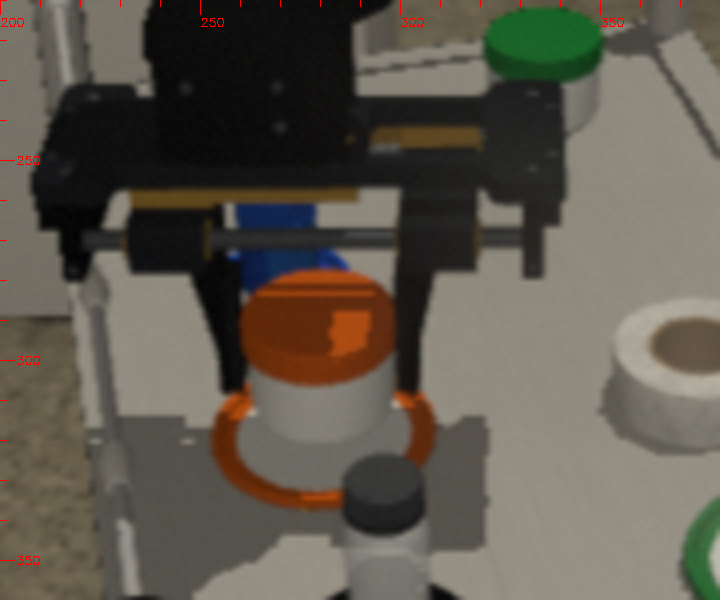

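```bash
python3 - <<'E'
from h import *
t=cv2.imread("pics/t9.png");crop(t,290,240,160,120,5,"pics/t9d.png")
print("rail",ray("top",363,335,.062),"prot",proj("side",(.389,.034,.0315+.07)),proj("side",(.389,.034,.0315+.05)),proj("side",(.4846,.034,.0315)))
E
```

```text
rail [0.39467964 0.04790525 0.062     ] prot (np.float64(213.84576871107123), np.float64(266.05497531624417)) (np.float64(215.44203723797006), np.float64(277.08292799950937)) (np.float64(279.90866849397634), np.float64(303.05912513175264))
```

View pics/t9d.png

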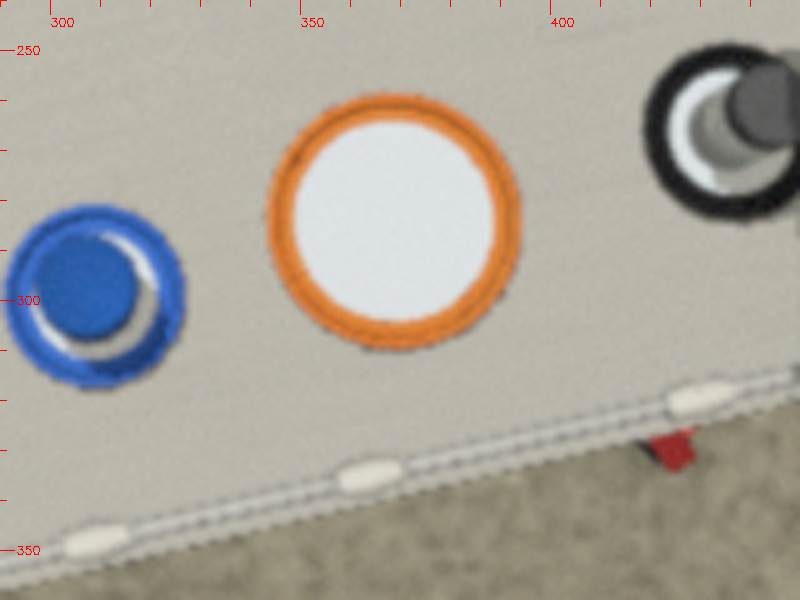

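Tub column ~280 vs dish centre ~281. However, the gripper's end bracket (side view ~(216,279)) would come down just over the near rail's bead. I'll raise, turn 45° away from both rail and vial, then lower.

{"op": "arm_command", "data": {
  "targets": [
    [0, 0, -1.5, 0, 5.4],
    [0, 0, -2, 0.16, 5.4],
    [0, 0, -2, 0.32, 5.4],
    [0, 0, -2, 0.48, 5.4],
    [0, 0, -2, 0.64, 5.4]
  ]
}}

```text
time: 23.15
position: [0.4851, 0.033, 0.0545]
tool_rot: [0.895, 0.446, 0.001, 0.001]
ft_force: [0.2, -0.2, -1.0]
grip_width: 0.0593
```

{"op": "arm_command", "data": {
  "targets": [
    [0, 0, 0, 0.14, 5.4],
    [0, 0, 0.5, 0.14, 5.4],
    [0, 0, 1.5, 0.14, 5.4],
    [0, 0, 2.0, 0.14, 5.4]
  ]
}}

```text
time: 23.65
position: [0.4836, 0.0331, 0.0321]
tool_rot: [0.923, 0.386, -0.0, -0.0]
ft_force: [-0.1, -0.5, -1.6]
grip_width: 0.0598
```

```bash
python3 - <<'E'
from h import *
p,d=robot.camera("side")
crop(p[:,:,::-1].copy(),200,210,180,150,4,"pics/s14c.png")
o=robot.get_obs();print(o["position"],o["grip_width"],o["ft_force"])
E
```

```text
[0.48328219 0.0331191  0.03152327] 0.05941403408784792 [-0.22488137 -0.07643212 -1.40001053]
```

View pics/s14c.png

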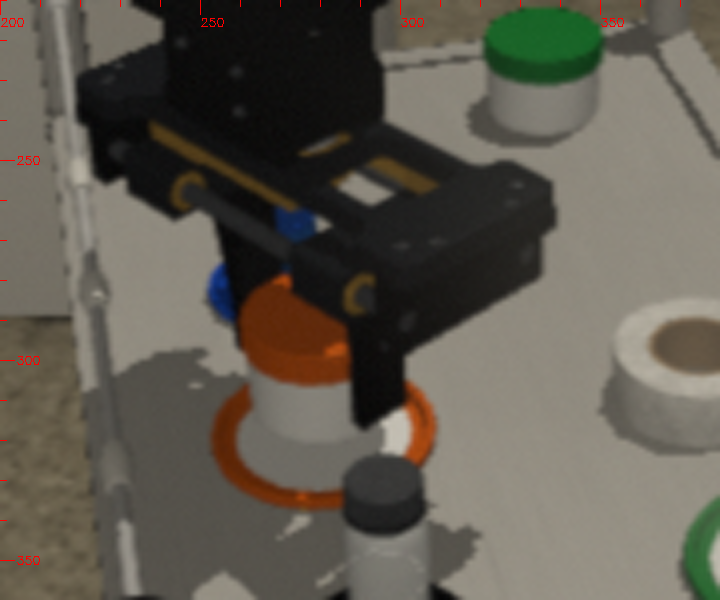

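{"op": "arm_command", "data": {
  "targets": [
    [0, 0, 0.6, 0, 5.4],
    [0, 0, 1.1, 0, 5.4],
    [0, 0, 1.4, 0, 5.4],
    [0, 0, 1.4, 0, 5.4],
    [0, 0, 1.4, 0, 5.4]
  ]
}}

```text
time: 24.32
position: [0.4839, 0.033, 0.0186]
tool_rot: [0.923, 0.385, 0.0, 0.0]
ft_force: [1.0, -0.6, -1.7]
grip_width: 0.0598
```

{"op": "arm_command", "data": {
  "targets": [
    [0, 0, 0.1, 0, 5.4],
    [0, 0, 0.1, 0, 5.4],
    [0, 0, 0.1, 0, 5.4]
  ]
}}

```text
time: 24.7
position: [0.4839, 0.033, 0.0176]
tool_rot: [0.923, 0.385, 0.0, 0.0]
ft_force: [-0.4, 0.7, -2.3]
grip_width: 0.0596
```

{"op": "arm_command", "data": {
  "targets": [
    [0, 0, 0.1, 0, 5.4],
    [0, 0, 0.1, 0, 5.4],
    [0, 0, 0.1, 0, 5.4]
  ]
}}

```text
time: 25.08
position: [0.4838, 0.033, 0.0165]
tool_rot: [0.923, 0.385, -0.0, -0.0]
ft_force: [0.3, -0.9, -1.3]
grip_width: 0.0595
```

{"op": "arm_command", "data": {
  "targets": [
    [0, 0, 0.1, 0, 5.4],
    [0, 0, 0.1, 0, 5.4],
    [0, 0, 0.1, 0, 5.4]
  ]
}}

```text
time: 25.45
position: [0.4839, 0.033, 0.016]
tool_rot: [0.923, 0.385, 0.0, 0.0]
ft_force: [-1.3, 0.9, 5.5]
grip_width: 0.0599
```

Contact. Releasing.

{"op": "arm_command", "data": {
  "targets": [
    [0, 0, 0, 0, 6.2],
    [0, 0, 0, 0, 6.8],
    [0, 0, 0, 0, 7.6],
    [0, 0, 0, 0, 8.0],
    [0, 0, 0, 0, 8.0]
  ]
}}

```text
time: 26.08
position: [0.4838, 0.033, 0.0155]
tool_rot: [0.923, 0.385, -0.0, -0.0]
ft_force: [-0.3, 0.6, 0.2]
grip_width: 0.0792
```

{"op": "arm_command", "data": {
  "targets": [
    [0, 0, -2, 0, 8],
    [0, 0, -5, 0, 8],
    [0, 0, -9, 0, 8],
    [0, 0, -13, 0, 8],
    [0, 0, -15, 0, 8]
  ]
}}

```text
time: 26.7
position: [0.4846, 0.0329, 0.1677]
tool_rot: [0.923, 0.385, 0.001, 0.001]
ft_force: [0.4, 0.1, -1.1]
grip_width: 0.0801
```

{"op": "arm_command", "data": {
  "targets": [
    [0, 0, 0, -0.17, 8.7],
    [0, 0, 0, -0.34, 8.7],
    [0, 0, 0, -0.51, 8.7],
    [0, 0, 0, -0.68, 8.7],
    [0, 0, 0, -0.78, 8.7]
  ]
}}

```text
time: 27.32
position: [0.4835, 0.0331, 0.1655]
tool_rot: [0.706, 0.708, -0.0, -0.0]
ft_force: [-0.2, 0.3, 0.2]
grip_width: 0.0869
```

```bash
python3 - <<'E'
from h import *
p,d=robot.camera("side")
crop(p[:,:,::-1].copy(),200,200,190,150,4,"pics/s15c.png")
o=robot.get_obs();print(o["position"],o["tool_rot"],o["grip_width"],o["ft_force"])
E
```

```text
[0.4835284  0.03304229 0.16546141] [ 7.05167137e-01  7.09041080e-01 -1.66291291e-04 -1.69305923e-04] 0.08690046446283076 [ 0.23427707 -0.03878205 -0.07687138]
```

View pics/s15c.png

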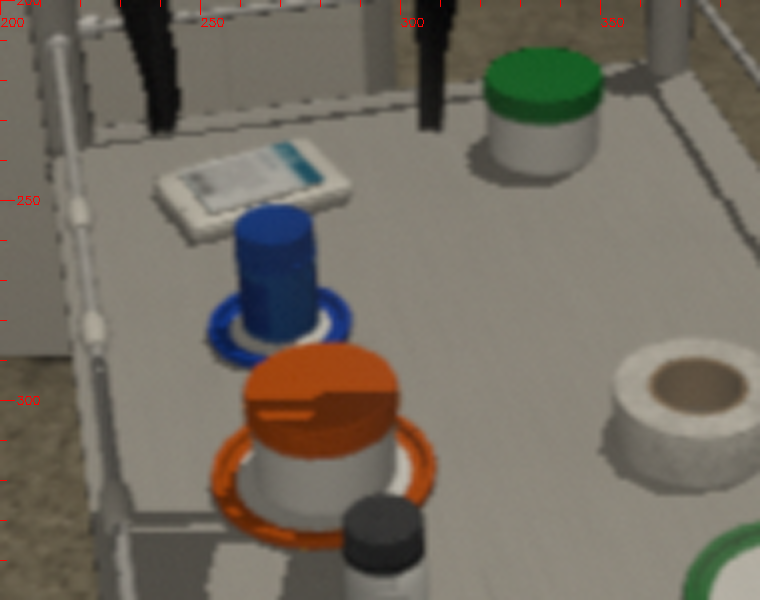

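Orange tub is flat in its dish (centre ~(280,312)). Before the green tub, check how near the rails its gripper brackets would come.

```bash
python3 - <<'E'
from h import *
t=cv2.imread("pics/top0.png");crop(t,140,140,130,110,6,"pics/tr1.png");crop(t,380,90,130,110,6,"pics/tr2.png")
E
```

```text
(no output)
```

View pics/tr1.png

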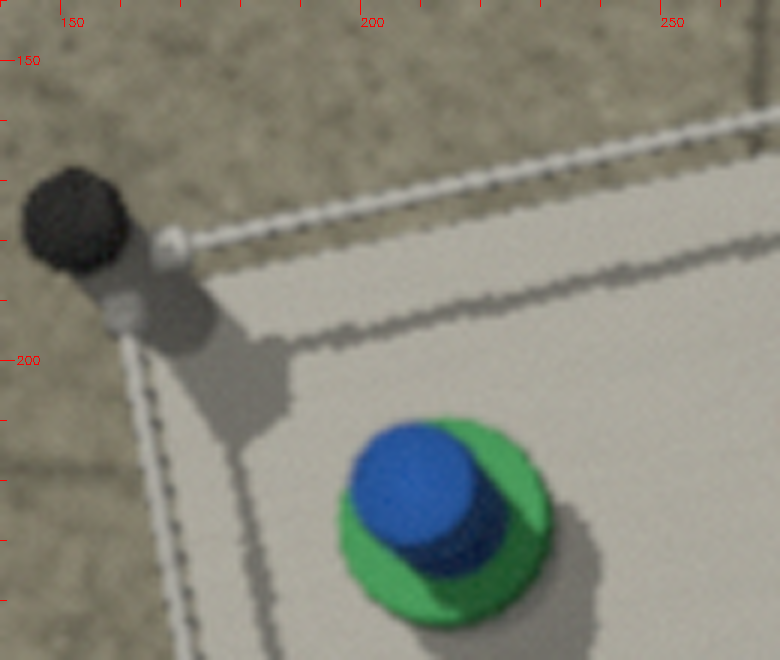

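View pics/tr2.png

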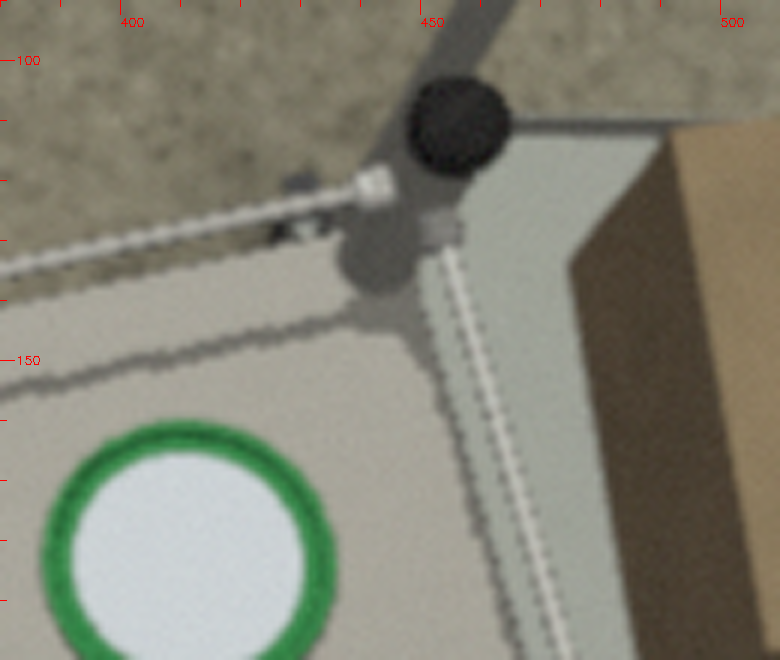

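```bash
python3 - <<'E'
from h import *
f=lambda u,v:ray("top",u,v,.062)[:2]+[.0015,0]
F1,F2=f(220,171.2),f(413.3,126.7); L1,L2=f(165.8,223.3),f(162,200); R1,R2=f(466.7,173.3),f(458,142)
def dist(p,a,b):
    d=(b-a)/np.linalg.norm(b-a); return abs(d[0]*(p-a)[1]-d[1]*(p-a)[0])
print(F1,F2,L1,R1,"railang",np.degrees(np.arctan2(*(F2-F1)[::-1])))
for n,p in(("G",(.573,.300)),("Gd",(.6668,-.0435))):
    p=np.array(p)
    for th in range(-90,90,15):
        u=np.array([np.cos(np.radians(th)),np.sin(np.radians(th))])
        print(n,th,[round(float(min(dist(p+s*.095*u+t*np.array([-u[1],u[0]]),a,b) for s in(1,-1) for t in (0,))),3) for a,b in((F1,F2),(L1,L2),(R1,R2))],
          [[round(float(x),3) for x in p+s*.095*u] for s in(1,-1)])
E
```

```text
[0.66639749 0.29213789] [ 0.75307749 -0.03890465] [0.57424583 0.3778083 ] [ 0.67057441 -0.12904775] railang -75.32710678482586
G -90 [0.064, 0.017, 0.348] [[0.573, 0.205], [0.573, 0.395]]
G -75 [0.088, 0.019, 0.345] [[0.598, 0.208], [0.548, 0.392]]
G -60 [0.063, 0.015, 0.349] [[0.62, 0.218], [0.525, 0.382]]
G -45 [0.04, 0.005, 0.359] [[0.64, 0.233], [0.506, 0.367]]
G -30 [0.021, 0.011, 0.375] [[0.655, 0.253], [0.491, 0.347]]
G -15 [0.006, 0.031, 0.395] [[0.665, 0.275], [0.481, 0.325]]
G 0 [0.004, 0.054, 0.418] [[0.668, 0.3], [0.478, 0.3]]
G 15 [0.007, 0.072, 0.437] [[0.665, 0.325], [0.481, 0.275]]
G 30 [0.003, 0.048, 0.413] [[0.655, 0.347], [0.491, 0.253]]
G 45 [0.006, 0.025, 0.39] [[0.64, 0.367], [0.506, 0.233]]
G 60 [0.022, 0.006, 0.371] [[0.62, 0.382], [0.525, 0.218]]
G 75 [0.041, 0.008, 0.356] [[0.598, 0.392], [0.548, 0.208]]
Gd -90 [0.061, 0.339, 0.008] [[0.667, -0.139], [0.667, 0.052]]
Gd -75 [0.084, 0.336, 0.011] [[0.691, -0.135], [0.642, 0.048]]
Gd -60 [0.06, 0.34, 0.007] [[0.714, -0.126], [0.619, 0.039]]
Gd -45 [0.037, 0.351, 0.003] [[0.734, -0.111], [0.6, 0.024]]
Gd -30 [0.017, 0.367, 0.019] [[0.749, -0.091], [0.585, 0.004]]
Gd -15 [0.002, 0.387, 0.039] [[0.759, -0.068], [0.575, -0.019]]
Gd 0 [0.007, 0.41, 0.062] [[0.762, -0.043], [0.572, -0.043]]
Gd 15 [0.01, 0.428, 0.081] [[0.759, -0.019], [0.575, -0.068]]
Gd 30 [0.007, 0.404, 0.057] [[0.749, 0.004], [0.585, -0.091]]
Gd 45 [0.003, 0.381, 0.034] [[0.734, 0.024], [0.6, -0.111]]
Gd 60 [0.018, 0.362, 0.015] [[0.714, 0.039], [0.619, -0.126]]
Gd 75 [0.038, 0.347, 0.0] [[0.691, 0.048], [0.642, -0.135]]
```

```bash
python3 - <<'E'
from h import *
print(ray("top",456,111,.11),ray("top",441.5,121,.062),ray("top",452,128,.062))
E
```

```text
[ 0.76061954 -0.10097228  0.11      ] [ 0.76305254 -0.08828146  0.062     ] [ 0.75051376 -0.10624221  0.062     ]
```

{"op": "arm_command", "data": {
  "targets": [
    [4, 1.4, 0, 0, 8.7],
    [9, 3.0, 0, 0.15, 8.7],
    [14, 4.7, 0, 0.3, 8.7],
    [19, 6.4, 0, 0.47, 8.7],
    [24, 8.1, 0, 0.47, 8.7]
  ]
}}

```text
time: 28.0
position: [0.565, 0.2746, 0.1654]
tool_rot: [0.853, 0.522, -0.0, 0.0]
ft_force: [0.9, 0.1, -0.7]
grip_width: 0.0872
```

Useful catch: the far-right post (0.762, −0.101, 0.11 m high) rules out this angle at the green dish. I'll pick the tub at −27° and turn to about +57° before placing.

{"op": "arm_command", "data": {
  "targets": [
    [1.5, -0.2, 0, 0, 8.7],
    [2.7, -0.4, 0, 0, 8.7],
    [2.7, -0.4, 2, 0, 8.7],
    [2.7, -0.4, 5, 0, 8.7],
    [2.7, -0.4, 7, 0, 8.7]
  ]
}}

```text
time: 28.62
position: [0.5725, 0.2972, 0.0942]
tool_rot: [0.853, 0.522, -0.001, -0.0]
ft_force: [0.3, 0.5, 0.8]
grip_width: 0.0866
```

{"op": "arm_command", "data": {
  "targets": [
    [0, 0, 0, 0, 8.7],
    [0, 0, 0, 0, 8.7],
    [0, 0, 0, 0, 8.7]
  ]
}}

```text
time: 29.0
position: [0.5744, 0.2988, 0.0969]
tool_rot: [0.852, 0.523, 0.001, 0.0]
ft_force: [0.2, 0.6, -0.9]
grip_width: 0.087
```

```bash
python3 - <<'E'
from h import *
p,d=robot.camera("side")
crop(p[:,:,::-1].copy(),250,130,160,140,4,"pics/s16c.png")
o=robot.get_obs();print(o["position"],o["tool_rot"],o["grip_width"])
M=R.from_quat(o["tool_rot"]).as_matrix();print(M.T@(np.array([.573,.300,.015])-o["position"])*100)
E
```

```text
[0.57428895 0.29894772 0.09681827] [8.52408581e-01 5.22875166e-01 1.04822159e-03 2.70977483e-04] 0.08725194400263002
[ 0.02308247 -0.17533593  8.18160806]
```

View pics/s16c.png

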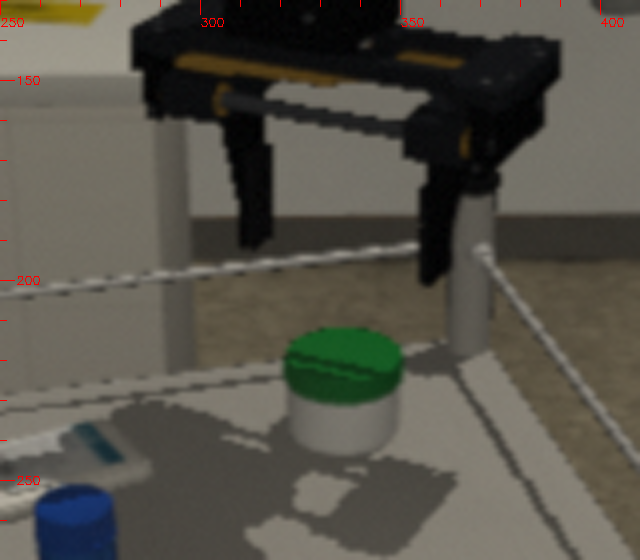

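{"op": "arm_command", "data": {
  "targets": [
    [0, -0.1, 2, 0, 8.7],
    [0, -0.1, 4.5, 0, 8.7],
    [0, -0.1, 6.7, 0, 8.7],
    [0, -0.1, 7.8, 0, 8.7],
    [0, -0.1, 8.1, 0, 8.7]
  ]
}}

```text
time: 29.68
position: [0.5727, 0.2994, 0.0145]
tool_rot: [0.852, 0.523, -0.0, -0.0]
ft_force: [0.6, 0.2, -1.2]
grip_width: 0.0872
```

```bash
python3 - <<'E'
from h import *
p,d=robot.camera("side")
crop(p[:,:,::-1].copy(),250,130,160,140,4,"pics/s17c.png")
o=robot.get_obs();print(o["position"],o["tool_rot"],o["grip_width"],o["ft_force"])
E
```

```text
[0.57280187 0.29943991 0.01451416] [8.52324894e-01 5.23012679e-01 1.05881640e-04 1.74752034e-05] 0.08694342501958546 [-0.08965462  0.63592803 -0.43767316]
```

View pics/s17c.png

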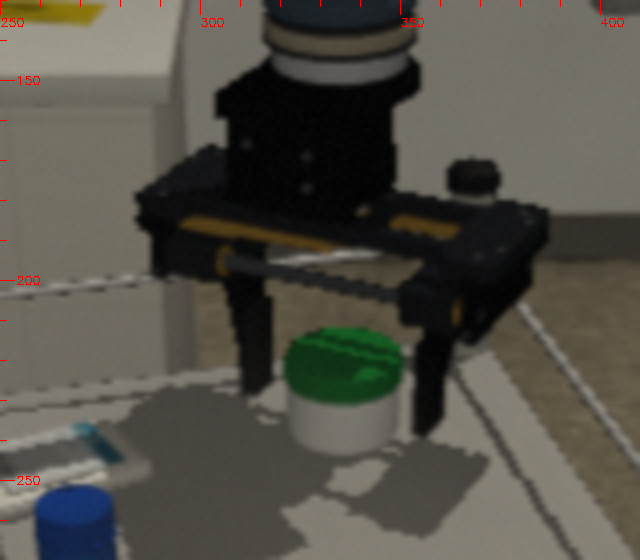

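Fingers straddle the green tub with no contact. Gripping and lifting.

{"op": "arm_command", "data": {
  "targets": [
    [0, 0, 0, 0, 7],
    [0, 0, 0, 0, 6.2],
    [0, 0, 0, 0, 5.4],
    [0, 0, 0, 0, 5.4],
    [0, 0, 0, 0, 5.4]
  ],
  "newtons": 18
}}

```text
time: 30.35
position: [0.5728, 0.2994, 0.015]
tool_rot: [0.852, 0.523, 0.0, 0.0]
ft_force: [-0.1, -0.2, 1.8]
grip_width: 0.0595
```

{"op": "arm_command", "data": {
  "targets": [
    [0, 0, -0.5, 0, 5.4],
    [0, 0, -3, 0, 5.4],
    [0, 0, -7, 0, 5.4],
    [0, 0, -11, 0, 5.4],
    [0, 0, -13, 0, 5.4]
  ]
}}

```text
time: 30.98
position: [0.5736, 0.2997, 0.1471]
tool_rot: [0.852, 0.523, 0.002, 0.0]
ft_force: [0.0, -0.4, -1.3]
grip_width: 0.0596
```

```bash
python3 - <<'E'
from h import *
p,d=robot.camera("side")
crop(p[:,:,::-1].copy(),250,90,160,140,4,"pics/s18c.png")
o=robot.get_obs();print(o["position"],o["grip_width"])
M=R.from_quat(o["tool_rot"]).as_matrix();print(M.T@(np.array([.6668,-.0435,o["position"][2]])-o["position"])*100)
E
```

```text
[0.57468747 0.30010159 0.14920676] 0.059650390452400594
[-2.64660115e+01  2.37701036e+01 -1.12093121e-02]
```

View pics/s18c.png

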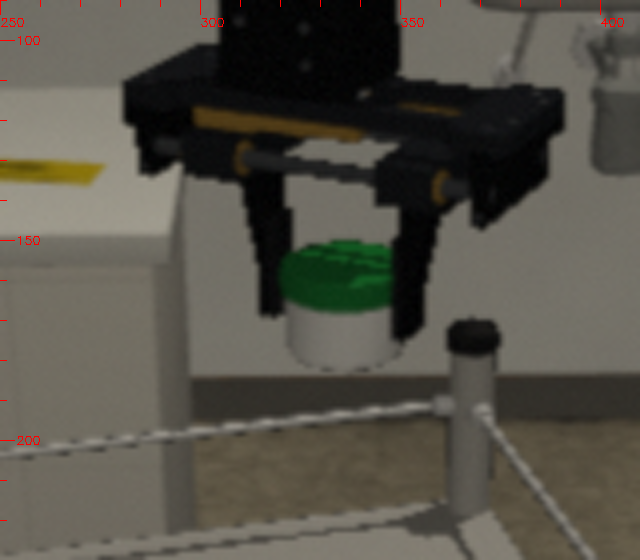

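{"op": "arm_command", "data": {
  "targets": [
    [-2, 1.8, 0, -0.17, 5.4],
    [-5.5, 4.9, 0, -0.34, 5.4],
    [-9.5, 8.5, 0, -0.51, 5.4],
    [-13.5, 12.1, 0, -0.68, 5.4],
    [-16, 14.4, 0, -0.85, 5.4]
  ]
}}

```text
time: 31.65
position: [0.6286, 0.0889, 0.1436]
tool_rot: [0.559, 0.829, -0.0, -0.0]
ft_force: [0.3, -0.6, -1.6]
grip_width: 0.0592
```

{"op": "arm_command", "data": {
  "targets": [
    [0, 0, 0, -0.17, 5.4],
    [0, 0, 0, -0.34, 5.4],
    [0, 0, 0, -0.51, 5.4],
    [0, 0, 0, -0.62, 5.4],
    [0, 0, 0, -0.62, 5.4]
  ]
}}

```text
time: 32.28
position: [0.6279, 0.0915, 0.1437]
tool_rot: [0.282, 0.959, -0.0, -0.001]
ft_force: [0.4, 0.7, -1.2]
grip_width: 0.0595
```

```bash
python3 - <<'E'
from h import *
o=robot.get_obs();print(o["position"],o["grip_width"],o["q"])
M=R.from_quat(o["tool_rot"]).as_matrix();print(M,M.T@(np.array([.6668,-.0435,o["position"][2]])-o["position"])*100)
E
```

```text
[0.62794402 0.09145859 0.14366545] 0.0594654912542383 [-3.11916337e-02  6.33036436e-01  1.47735406e+00 -9.43283690e-06
  1.03282232e+00 -1.02977660e+00]
[[-8.40707094e-01  5.41487727e-01 -1.61961936e-03]
 [ 5.41488379e-01  8.40708233e-01  4.24305865e-05]
 [ 1.38460297e-03 -8.41333368e-04 -9.99998688e-01]] [-1.05745009e+01 -9.24207587e+00 -6.86582753e-03]
```

{"op": "arm_command", "data": {
  "targets": [
    [-1.5, -1.3, 0, 0, 5.4],
    [-4.5, -3.9, 0, 0, 5.4],
    [-7.5, -6.5, 0, 0, 5.4],
    [-9.8, -8.5, 0, 0, 5.4],
    [-10.6, -9.2, 0, 0, 5.4]
  ]
}}

```text
time: 32.9
position: [0.6687, -0.0464, 0.1444]
tool_rot: [0.283, 0.959, -0.0, 0.0]
ft_force: [0.6, -0.3, -2.1]
grip_width: 0.0595
```

{"op": "arm_command", "data": {
  "targets": [
    [0, 0, 0.5, 0, 5.4],
    [0, 0, 3.5, 0, 5.4],
    [0, 0, 6.5, 0, 5.4],
    [0, 0, 9, 0, 5.4],
    [0, 0, 9.8, 0, 5.4]
  ]
}}

```text
time: 33.52
position: [0.666, -0.0413, 0.0444]
tool_rot: [0.281, 0.96, 0.0, -0.002]
ft_force: [1.2, 0.5, -1.0]
grip_width: 0.0597
```

{"op": "arm_command", "data": {
  "targets": [
    [0, 0, 0, 0, 5.4],
    [0, 0, 0, 0, 5.4]
  ]
}}

```text
time: 33.78
position: [0.6689, -0.043, 0.0478]
tool_rot: [0.281, 0.96, 0.0, 0.001]
ft_force: [-0.1, -0.1, -1.5]
grip_width: 0.0594
```

```bash
python3 - <<'E'
from h import *
p,d=robot.camera("side")
crop(p[:,:,::-1].copy(),310,220,190,150,4,"pics/s19c.png")
o=robot.get_obs();print(o["position"],o["grip_width"],o["ft_force"])
M=R.from_quat(o["tool_rot"]).as_matrix();print(M.T@(np.array([.6668,-.0435,.018])-o["position"])*100)
E
```

```text
[ 0.66899294 -0.04314833  0.04791785] 0.05946823137483823 [-0.24058471  0.22190165 -1.33882626]
[ 0.17239788 -0.15070235  2.99126555]
```

View pics/s19c.png

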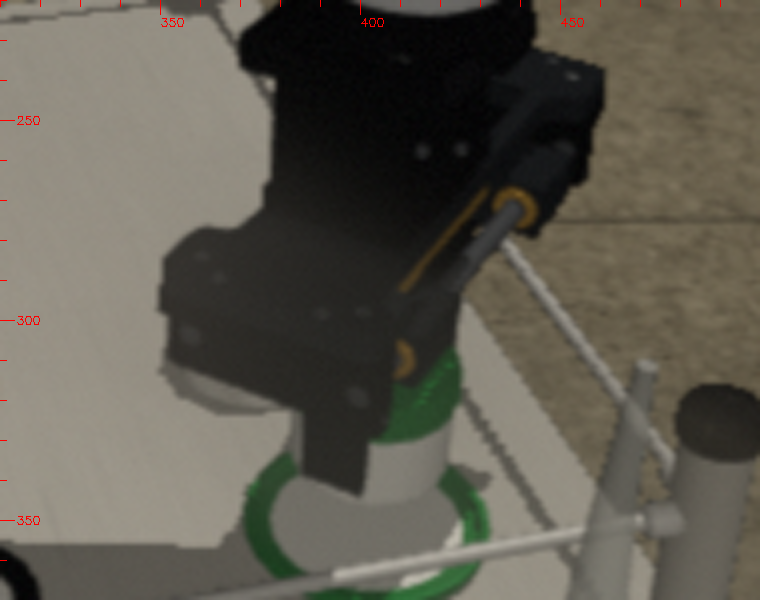

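Tub hangs over the green dish, fingers clear of rail and tape. Lowering.

{"op": "arm_command", "data": {
  "targets": [
    [0.1, -0.1, 1, 0, 5.4],
    [0.1, -0.1, 2, 0, 5.4],
    [0.1, -0.1, 2.6, 0, 5.4],
    [0.1, -0.1, 2.8, 0, 5.4],
    [0.1, -0.1, 2.8, 0, 5.4]
  ]
}}

```text
time: 34.45
position: [0.6668, -0.0435, 0.0185]
tool_rot: [0.282, 0.96, 0.0, 0.0]
ft_force: [0.5, 0.5, -1.1]
grip_width: 0.0597
```

{"op": "arm_command", "data": {
  "targets": [
    [0, 0, 0.1, 0, 5.4],
    [0, 0, 0.1, 0, 5.4],
    [0, 0, 0.1, 0, 5.4]
  ]
}}

```text
time: 34.83
position: [0.6672, -0.0436, 0.018]
tool_rot: [0.282, 0.96, 0.0, 0.001]
ft_force: [0.1, -0.7, 0.5]
grip_width: 0.0595
```

{"op": "arm_command", "data": {
  "targets": [
    [0, 0, 0.1, 0, 5.4],
    [0, 0, 0.1, 0, 5.4],
    [0, 0, 0.1, 0, 5.4]
  ]
}}

```text
time: 35.2
position: [0.6672, -0.0436, 0.0179]
tool_rot: [0.282, 0.96, 0.0, 0.001]
ft_force: [-0.7, 0.7, 5.7]
grip_width: 0.0591
```

Contact. Releasing and retreating.

{"op": "arm_command", "data": {
  "targets": [
    [0, 0, 0, 0, 6.2],
    [0, 0, 0, 0, 6.8],
    [0, 0, 0, 0, 7.6],
    [0, 0, 0, 0, 8.0],
    [0, 0, 0, 0, 8.0]
  ]
}}

```text
time: 35.83
position: [0.6666, -0.0435, 0.0164]
tool_rot: [0.282, 0.96, -0.0, -0.0]
ft_force: [0.6, -0.2, -1.1]
grip_width: 0.0789
```

{"op": "arm_command", "data": {
  "targets": [
    [0, 0, -2, 0, 8],
    [0, 0, -6, 0, 8],
    [0, 0, -11, 0, 8],
    [0, 0, -17, 0, 8],
    [0, 0, -22, 0, 8]
  ]
}}

```text
time: 36.45
position: [0.6671, -0.0435, 0.2409]
tool_rot: [0.281, 0.96, 0.0, 0.002]
ft_force: [0.9, -0.3, -0.4]
grip_width: 0.0796
```

{"op": "arm_command", "data": {
  "targets": [
    [4, 4, 0, 0, 8],
    [8, 8, 0, 0, 8],
    [12, 12, 0, 0, 8],
    [16, 16, 0, 0, 8],
    [18, 18, 0, 0, 8]
  ]
}}

```text
time: 37.08
position: [0.6113, 0.2083, 0.2384]
tool_rot: [0.28, 0.96, 0.001, 0.001]
ft_force: [0.7, -1.0, 0.6]
grip_width: 0.08
```

{"op": "arm_command", "data": {
  "targets": [
    [0, 0, 0, 0, 8],
    [0, 0, 0, 0, 8],
    [0, 0, 0, 0, 8],
    [0, 0, 0, 0, 8]
  ]
}}

```text
time: 37.58
position: [0.6128, 0.204, 0.2366]
tool_rot: [0.282, 0.959, -0.0, 0.0]
ft_force: [-0.1, 0.2, -0.0]
grip_width: 0.0802
```

```bash
python3 - <<'E'
from h import *
p,d=robot.camera("side");cv2.imwrite("pics/s20.png",p[:,:,::-1])
t,d=robot.camera("top");t=t[:,:,::-1].copy();cv2.imwrite("pics/t20.png",t)
o=robot.get_obs();print(o["position"],o["grip_width"])
E
```

```text
[0.61271857 0.20435718 0.23650608] 0.08008733076709297
```

View pics/s20.png

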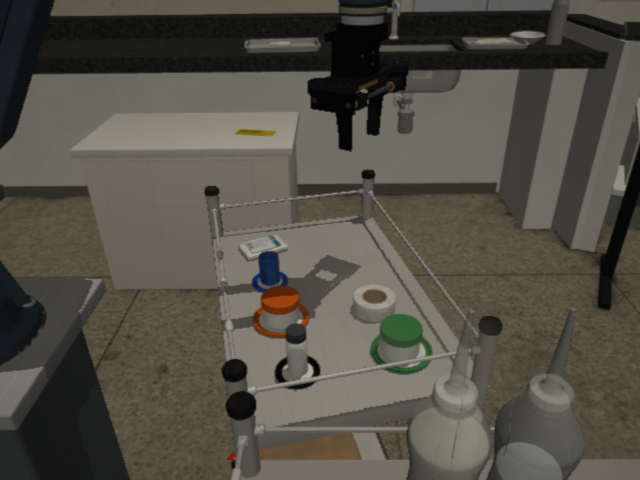

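View pics/t20.png

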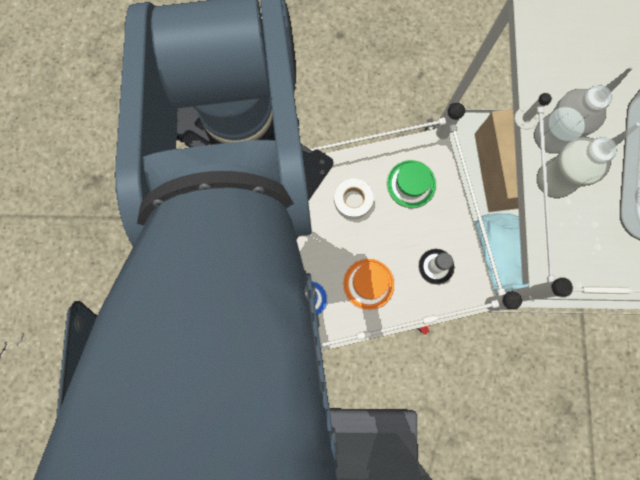

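All four stand upright in their own dishes: side view jar (269,270), orange (281,308), vial (297,352), green (401,338). Tape (354,198) and gauze (263,247) are unmoved. I'll do a numeric check for flatness.

```bash
python3 - <<'E'
from h import *
p,d=robot.camera("top");P=cld("top",d);q=P.reshape(-1,3)
ps,ds=robot.camera("side");Q=cld("side",ds).reshape(-1,3)
for n,c,r,h in(("green",(.6653,-.0435),.025,.047),("orange",(.4823,.0338),.025,.047),("vial",(.5155,-.0851),.011,.077),("jar",(.4548,.138),.014,.056)):
    for k,X in(("top",q),("side",Q)):
        w=X[(np.hypot(X[:,0]-c[0],X[:,1]-c[1])<.045)&(X[:,2]>h-.006)&(X[:,2]<h+.008)]
        if len(w)>10:
            A=np.c_[w[:,:2]-w[:,:2].mean(0),np.ones(len(w))];s=np.linalg.lstsq(A,w[:,2],rcond=None)[0]
            print(n,k,len(w),"off dish mm",((w[:,:2].max(0)+w[:,:2].min(0))/2*1000-np.array(c)*1000).round(1),"z",s[2].round(4),"slope",s[:2].round(3))
a=cv2.imread("pics/side0.png").astype(int);b=cv2.imread("pics/s20.png").astype(int)
df=abs(a-b).max(2);print("gauze diff",np.median(df[237:258,240:288]),"tape",np.median(df[288:320,355:395]))
E
```

```text
green top 922 off dish mm [-2.4  3.1] z 0.0467 slope [0.002 0.001]
green side 983 off dish mm [-1.2  0.1] z 0.0457 slope [0.001 0.019]
orange top 1005 off dish mm [0.8 0.9] z 0.0466 slope [-0.    -0.005]
orange side 757 off dish mm [ 1.8 -2. ] z 0.0457 slope [-0.001  0.018]
vial top 226 off dish mm [-0.2  2.4] z 0.0767 slope [ 0.017 -0.012]
vial side 268 off dish mm [ 1.4 -0.8] z 0.0756 slope [-0.004  0.075]
jar top 18 off dish mm [ -0.8 -11.7] z 0.055 slope [0.028 0.163]
jar side 201 off dish mm [1.  0.3] z 0.054 slope [-0.004  0.049]
gauze diff 8.0 tape 5.0
```

```bash
python3 - <<'E'
from rig import robot
print(robot.hand_in())
E
```

```text
the job is handed in; nothing more can be done
None
```

The job is handed in, at about 38 s of the 112 s allowed. In order, I moved the jar to the blue dish, the vial to the black dish, the orange tub to the orange dish and the green tub to the green dish. Each was lowered until the force reading showed contact, then released.

**Placement:** Both cameras agreed that everything is in its dish. Both tubs and the vial are within about 4 mm of centre, with their tops at the height expected for standing on the dish floor (0.046–0.047 m for the tubs, 0.076–0.077 m for the vial). The jar's top reads 0.054 m against an expected 0.056 m.

**Flatness:** From above, the tub lids measure level. The side view shows slopes of 0.02–0.08 on the tops, most likely because it also catches some of the side walls.

**Jar:** In the last pictures the arm mostly hid the jar from above (only 18 depth points). Its final check rests on the side view (about 1 mm off centre, upright), and on an earlier clear top view showing it inside the dish.

**Other items:** The tape roll and gauze pack look unmoved, by eye and in a before-and-after comparison of the side pictures. Forces stayed below about 13 N in every reading I took. The arm was clear of everything at hand-in.

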